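# Thread-check the stopcock keys in the gauge nuts

## Task

Try the three stopcock keys standing finger-started in the gauge nuts on the sloping stand: turn each clockwise, and leave those that turn freely screwed fully home in their nuts. Do not force a key that binds: back it out and stand it gently, tip down, in the red reject beaker. Leave the beaker upright and the other glassware undisturbed.

Things in the scene. Friction and masses are not known exactly. Their poses are not given: they have to be found in the camera images.
- key_1: Stopcock key, 112 mm long, 0.12 kg, white PTFE stem, blue fluted knob. Origin at the stem's tip, z along the axis to the knob. From the tip: nose 19 mm across to z=36 mm, threaded stem 33 mm over the crests to z=64, flange 42 mm across to z=69, neck 24 mm to z=76, knob 36 mm across to z=112, with a white line along x on top. It leans with its nut at the start. All three look alike; any may bind.
- key_2: Stopcock key of the same shape and size as key_1; any of the three may bind.
- key_3: Stopcock key of the same shape and size as key_1; any of the three may bind.
- key_1_seat (a point): Point on the axis of key_1 at the underside of its flange, 64 mm from the tip. It meets the nut's point (nut_1, nut_2 or nut_3) when the key is fully home; at the start it is about 4.5 mm above it.
- key_1_grip (a point): Point on the axis of key_1 inside its knob, 96 mm from the tip, 16 mm below the knob's top: where to grip. Fingertips reaching 19 mm past it still clear the flange.
- key_2_seat (a point): Point on the axis of key_2 at the underside of its flange, 64 mm from the tip. It meets the nut's point (nut_1, nut_2 or nut_3) when the key is fully home; at the start it is about 4.5 mm above it.
- key_2_grip (a point): Point on the axis of key_2 inside its knob, 96 mm from the tip, 16 mm below the knob's top: where to grip. Fingertips reaching 19 mm past it still clear the flange.
- key_3_seat (a point): Point on the axis of key_3 at the underside of its flange, 64 mm from the tip. It meets the nut's point (nut_1, nut_2 or nut_3) when the key is fully home; at the start it is about 4.5 mm above it.
- key_3_grip (a point): Point on the axis of key_3 inside its knob, 96 mm from the tip, 16 mm below the knob's top: where to grip. Fingertips reaching 19 mm past it still clear the flange.
- stand: Gauge stand of bent sheet steel, fixed to the bench: 130 mm deep, 290 mm wide, 107 mm high at its back edge, 65 mm at its front. Origin on the bench under the middle nut's top; x points from its front to its back (roughly away from the robot), y along its width, z up.
- gauge_plate: The stand's sloping plate with three gauge nuts in a row along y, 90 mm apart. Origin at the centre of the middle nut's top face, 105 mm above the bench; z is the axis of all three nuts, leaning 30 degrees from vertical towards the stand's front; x up the slope, y along the row. The nuts are steel rings 50 mm across, 22 mm proud of the plate, with a brass-coloured thread inside.
- nut_1 (a point): Centre of the top face of the nut at plate y = -90 mm. Thread of all nuts: right-hand, three-start; clockwise seen from the knob screws in, 4.3 mm deeper per radian (27 mm a turn). A free key is home, flange on the nut, after 1.1 to 1.4 rad, needing under 0.3 N m and no more than a light push along the axis. Keys have about 2 mm end play and 1 mm side play.
- nut_2 (a point): Centre of the top face of the middle nut. A swollen key turns only 0.2 to 0.5 rad in and then stops hard, its flange still about 3 mm above the nut: there the torque passes 0.4 N m, or the knob stops following a light grip (20 to 30 N). Screwing it further is forcing it.
- nut_3 (a point): Centre of the top face of the nut at plate y = +90 mm. To take a key out of any nut: turn it anticlockwise to 0.5 rad or more beyond where it started (0.9 to 1.5 rad back from where a swollen one stops), then draw it straight out along the nut's axis by 70 mm.
- reject: Red plastic beaker for rejects, loose, 0.35 kg: 78 mm across the rim, 72 mm high, wall and floor about 4 to 5 mm, open at the top. Origin at the centre of its underside, z up. A key let go tip down in it leans against the rim.
- amber: Bystander: amber reagent bottle with blue cap, 72 mm across, 155 mm high, loose. Origin at the centre of its underside. It and the red beaker stand on either side of the stand and may change places.
- flask_1: Bystander: conical glass flask with orange stopper, 72 mm across the foot, 114 mm high, loose. Origin at the centre of its underside.
- flask_2: Bystander: conical glass flask like flask_1.
- bulb: Bystander: orange rubber pipette bulb standing on its foot, 54 mm across, 85 mm high, loose, between robot and stand. Origin at the centre of its underside.
- dish: Bystander: covered glass dish, 96 mm across, 17 mm high, loose, between robot and stand. Origin at the centre of its underside.
- glass_beaker: Bystander: clear glass beaker, 72 mm across, 90 mm high, it does not move. Origin at the centre of its underside.
- wash_bottle: Bystander: white wash bottle with red cap and bent spout, 68 mm across, 190 mm high, it does not move. Origin at the centre of its underside.
Not all that is in view belongs to the job. Leave any pink look-alike of the key_3 alone.

How it is judged:
By the outcome, as a careful person would: the job done as asked, in the order asked, and still so for the second after the job is handed in, with the robot touching nothing.
It also fails if it takes over 72 s, if anything falls off the work surface, if the arm or the gripper's body presses on something with over 40 N, if the wrist force passes 120 N, or if a joint passes its speed limit or range.

## Robot

A 6-joint arm with a two-finger parallel gripper is mounted at the origin on the work surface. World frame = base frame: x ahead of the robot, y to its left, z up, the work surface at z = 0. Lengths are in m, angles in rad, forces in N, time in s.
With the tool pointing down it reaches from about 0.4 to 0.925 m from the base axis. Payload 12.5 kg.
Tool frame: the origin (TCP) lies on the centre line of the jaws, within the pads' length; the fingertips stand 14 mm ahead of it and the grasp point (between the pads) lies 5 mm behind it (manip.tips_ahead is the distance from the TCP to the fingertips, in m); x points along the fingers, y is the direction in which the jaws open and shut, and the axes are right-handed (so a half turn about x gives the same grasp; the last joint's range is limited). The gripper opens to 95 mm and grips with 3 to 60 N. Pads are 20 mm wide; open, the fingers measure 119 mm over their backs; the gripper's body (75 mm by 180 mm) begins 59 mm behind the grasp point.
Start: joints at [-1.39, 0.491, 1.559, -0, 1.092, -0.106], TCP at [0.177, -0.599, 0.229] pointing down, gripper open.
Joint ranges: [-3.1, 3.1], [-0.84, 2.19], [0.05, 2.79], [-1.13, 4.28], [0.06, 2.93], [-2.69, 2.69]. Speed limits (rad/s): [2.22, 2.22, 2.79, 3.14, 3.14, 3.14].

## Interface

Orientations are given as a 3x3 rotation matrix whose columns are the frame's x, y, z axes.
In Python, from plant import manip gives the robot as it stands.
- The arm moves only by the tool carry_out, never from a script. Its argument "rows" is a list of rows, each a list of 4 numbers: the shift along the tool's x, y, z in mm, then the turn about the tool's x in rad. A call has 1 to 8 rows; each row is the pose to reach, as a shift and turn from the pose commanded when the call began, along the tool's axes at that moment; what a row does not reach only later rows make up. A row lasts 1/10 s, in which the tool goes at most 50 mm and 8.59 degrees, less where a joint would pass 70% of its speed; a pose out of reach is approached as far as the arm can. A call with a gripper value outside its range is refused whole. "fingers" is the opening, from -1 (shut) to 1 (fully open), set as the call begins (left out, the last holds). The fingers move at their own pace and stop on an object; "newtons" is the grip in N (left out, the last holds). Time passes only in rows, so rows that repeat a pose let the fingers close. It gives the time, the measured TCP pose, the force and the opening at its end, in the units of the state.
- manip.get_obs(): the state, without advancing time (a new reading comes with each control period).
- manip.get_image(name): name is "scene" or "top"; returns (picture, depth): 420x560x3 uint8, red, green, blue; 420x560 float32, m along the optical axis (not along the pixel's ray), 0 where there is no reading.
- manip.camera_params(name): a dict with "fx", "fy", "cx", "cy" (pixels), "dist" ([k1, k2, p1, p2, k3] as OpenCV has them; the pictures are not rectified), "rvec" (rotation vector, rad) and "tvec" (3), from world to camera coordinates, as OpenCV has them. Camera axes: x right, y down, z forward; pixel columns grow to the right and rows downward; lengths in m; the calibration is good to about 2 mm. A picture is of the moment at which its call begins. camera_params takes no time and is no camera call.
- manip.finish_job(): hands the job in, once; it reports no verdict.
The state is a dict: "t": time; "joints": joint angles; "qvel": joint speeds; "effort": joint torques, N m; "tool_pos": TCP position; "tcp_rot": TCP orientation; "contact_force": force on the tool from outside, world axes, zero at the start; "ft_torque": the same for the moment, N m; "grip_width": opening from 0.0 (shut) to 1.0 (fully open).
Only numpy, scipy, OpenCV 4.12 (cv2) and the standard library are available. Lean on these libraries where they do the work, as an engineer would, in place of code of your own. Each camera call takes 0.05 s, during which the arm holds its last target. There are 200 camera calls.

## Working session

There is one attempt and no reset: what is moved stays moved. The work goes in short steps, Python scripts to look and compute and a tool call to move; the robot and the scene stay as the last step left them, time stands still between calls to the robot, and variables do not carry over. Pictures are saved under pics/ and viewed, about 8 in all and at most 12, crops included, and the job is handed in when it is done.

Besides the shell and the picture viewer there is one more tool, called after "Request:" as name(argument=value, ...), one argument or row to a line, values as JSON. carry_out: Moves the arm, as the interface text tells. Its arguments: {"type":"object","properties":{"rows":{"type":"array","items":{"type":"array","items":{"type":"number"}}},"fingers":{"type":"number"},"newtons":{"type":"number"}},"required":["rows"]}

```bash
ls; mkdir -p pics; cat > h.py <<'E'
import numpy as np, cv2
from plant import manip
def snap(name,out=None):
    im,d=manip.get_image(name)
    if out: cv2.imwrite('pics/'+out,cv2.cvtColor(im,cv2.COLOR_RGB2BGR))
    return im,d
def cam(name):
    p=manip.camera_params(name)
    K=np.array([[p['fx'],0,p['cx']],[0,p['fy'],p['cy']],[0,0,1]])
    R,_=cv2.Rodrigues(np.array(p['rvec'],float))
    return K,np.array(p['dist'],float),R,np.array(p['tvec'],float).ravel()
def cloud(name,d):
    K,D,R,t=cam(name)
    v,u=np.mgrid[:d.shape[0],:d.shape[1]]
    n=cv2.undistortPoints(np.stack([u,v],-1).reshape(-1,1,2).astype(float),K,D).reshape(-1,2)
    z=d.reshape(-1,1)
    P=np.hstack([n*z,z])
    return ((P-t)@R).reshape(d.shape+(3,))
def proj(name,X):
    K,D,R,t=cam(name)
    return cv2.projectPoints(np.atleast_2d(X).astype(float),cv2.Rodrigues(R)[0],t,K,D)[0].reshape(-1,2)
E
python3 - <<'E'
from h import *
for n in('scene','top'):
    im,d=snap(n,n+'0.png'); np.savez('/tmp/'+n,im=im,d=d)
    K,D,R,t=cam(n); print(n,-R.T@t,R[2],K[0,0])
print(manip.get_obs(),manip.tips_ahead)
E
```

```text
pics
scene [1.24410852 0.09822926 1.31066275] [-0.50903164 -0.08920592 -0.85611278] 506.5064432355354
top [ 0.46384705 -0.018892    1.05426491] [ 0.0712218   0.02486254 -0.9971506 ] 399.9653989233681
{'t': 0.1, 'joints': array([-1.38962312e+00,  4.91494120e-01,  1.55936321e+00, -2.63848615e-05,
        1.09171343e+00, -1.05617935e-01]), 'qvel': array([ 3.64686162e-04, -9.17447891e-04, -2.27236265e-03,  9.39636174e-04,
        6.33317184e-05, -1.22483746e-03]), 'effort': array([ 3.40887877e-03, -6.13622260e+01, -2.58606738e+01,  6.94256555e-02,
        4.69593261e-02, -6.09747030e-05]), 'tool_pos': array([ 0.17676769, -0.59928043,  0.2281321 ]), 'tcp_rot': array([[-1.99270142e-04,  2.82887473e-01, -9.59153084e-01],
       [ 9.57879512e-04, -9.59152609e-01, -2.82887532e-01],
       [-9.99999521e-01, -9.75124126e-04, -7.98416379e-05]]), 'contact_force': array([ 0.93909752, -0.09030904,  0.03707458]), 'ft_torque': array([ 0.01386165, -0.04108527,  0.0713268 ]), 'grip_width': 1.0009117398930139} 0.014
```

View pics/scene0.png

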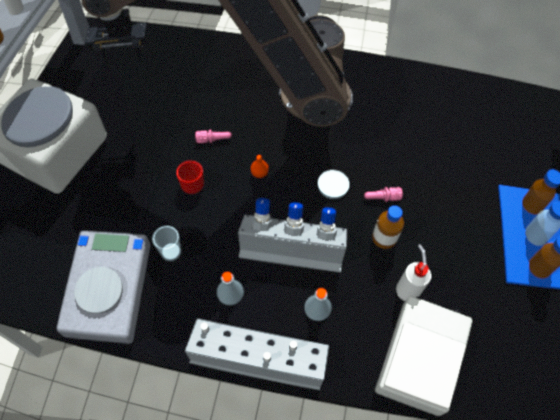

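View pics/top0.png

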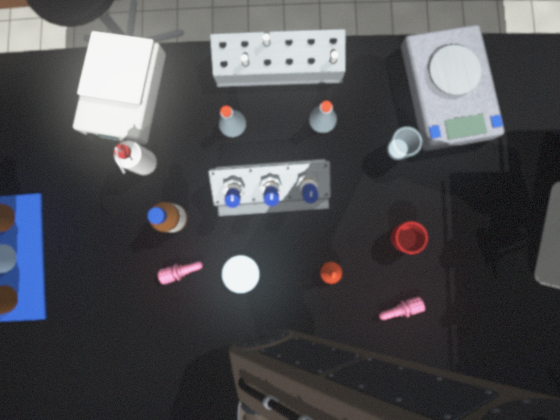

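The scene and top views agree. The three blue knobs are at top-view pixels (310,192), (271,195) and (232,195). The red beaker is at (410,238) on the −y side, amber at (167,217), the bulb at (331,273) and the dish at (240,274). Next I'll measure them from depth.

```bash
cat > m.py <<'E'
from h import *
def load(n):
    z=np.load('/tmp/'+n+'.npz'); return z['im'],z['d'],cloud(n,z['d'])
def hsvmask(im,lo,hi):
    return cv2.inRange(cv2.cvtColor(im,cv2.COLOR_RGB2HSV),lo,hi)>0
E
python3 - <<'E'
from m import *
np.set_printoptions(precision=4,suppress=True)
boxes={'top':{1:(295,180,325,210),2:(257,175,285,212),3:(220,180,245,212)},'scene':{1:(250,195,275,225),2:(283,198,306,230),3:(316,205,340,232)}}
for n in('top','scene'):
    im,d,P=load(n)
    # plate plane
    if n=='top': s=np.s_[160:216,208:332]
    else: s=np.s_[210:272,236:350]
    Q=P[s][d[s]>0]; Q=Q[(Q[:,2]>.05)&(Q[:,2]<.2)]
    rng=np.random.default_rng(0);best=(0,)
    for _ in range(800):
        a=Q[rng.choice(len(Q),3,False)];nn=np.cross(a[1]-a[0],a[2]-a[0]);l=np.linalg.norm(nn)
        if l<1e-9: continue
        nn/=l; nn*=np.sign(nn[2])
        if not .7<nn[2]<.97: continue
        k=abs((Q-a[0])@nn)<.0025
        if k.sum()>best[0]:best=(k.sum(),k)
    I=Q[best[1]];c=I.mean(0);nn=np.linalg.svd(I-c)[2][2];nn*=np.sign(nn[2])
    print(n,'plane',best[0],len(Q),c,nn,'tilt',np.degrees(np.arccos(nn[2])),'yaw',np.degrees(np.arctan2(-nn[1],-nn[0])))
    B=hsvmask(im,(100,120,50),(130,255,255))&(d>0)
    for k,(x0,y0,x1,y1) in boxes[n].items():
        m=np.zeros_like(B);m[y0:y1,x0:x1]=B[y0:y1,x0:x1]
        X=P[m];X=X[X[:,2]>.1];v,u=np.nonzero(m)
        print(n,k,len(X),np.median(X,0),X.min(0),X.max(0),'px',u.mean(),v.mean(),'height over plane',np.percentile((X-c)@nn,[5,50,95]))
    R=(hsvmask(im,(0,150,60),(6,255,255))|hsvmask(im,(174,150,60),(180,255,255)))&(d>0)
    b=(385,215,435,260) if n=='top' else (170,155,210,200)
    X=P[b[1]:b[3],b[0]:b[2]][R[b[1]:b[3],b[0]:b[2]]]
    t=X[X[:,2]>.066]; (ct,r,)=cv2.minEnclosingCircle(t[:,:2].astype(np.float32)*1000)
    print('red',len(t),ct,r,X[:,2].min(),X[:,2].max())
    for nm,bb in {'amber':((145,200,190,237),(365,200,408,252)),'bulb':((315,258,348,290),(245,150,272,182)),'dish':((215,250,265,298),(312,168,355,202))}.items():
        b=bb[n=='scene'];X=P[b[1]:b[3],b[0]:b[2]].reshape(-1,3);X=X[(X[:,2]>.008)&(X[:,2]<.3)]
        print(nm,X.min(0),X.max(0),np.median(X,0))
E
```

```text
top plane 2324 4354 [0.5952 0.0271 0.0882] [-0.4959 -0.0203  0.8681] tilt 29.759747440225865 yaw 2.3412800619214904
top 1 163 [ 0.5568 -0.0639  0.1453] [ 0.5375 -0.0796  0.1324] [ 0.5775 -0.0515  0.1565] px 309.7361963190184 193.21472392638037 height over plane [0.0539 0.0733 0.0764]
top 2 169 [0.5485 0.024  0.1452] [0.5328 0.008  0.1345] [0.5727 0.0395 0.158 ] px 271.00584795321635 197.26315789473685 height over plane [0.0585 0.0736 0.0768]
top 3 160 [0.5481 0.112  0.1464] [0.5329 0.0984 0.1352] [0.5704 0.1289 0.1572] px 232.15625 198.7 height over plane [0.0589 0.0739 0.0768]
red 179 (449.3592834472656, -313.4230651855469) 38.850093841552734 -0.0053761247581836065 0.07391682967727364
amber [0.4799 0.2516 0.0081] [0.5506 0.3242 0.158 ] [0.5127 0.2733 0.107 ]
bulb [ 0.3392 -0.1443  0.015 ] [ 0.3922 -0.0906  0.0876] [ 0.3684 -0.1138  0.0453]
dish [0.3191 0.0654 0.0099] [0.4122 0.1594 0.0226] [0.3655 0.1124 0.0162]
scene plane 1090 3502 [0.6003 0.0283 0.093 ] [-0.4979 -0.0245  0.8669] tilt 29.90410351601456 yaw 2.813362539250841
scene 1 205 [ 0.566  -0.0654  0.143 ] [ 0.5351 -0.0854  0.1211] [ 0.5822 -0.0486  0.1589] px 262.07929515418505 205.72687224669605 height over plane [0.044  0.0651 0.0757]
scene 2 199 [0.5618 0.0237 0.1425] [0.534  0.005  0.1202] [0.5794 0.0413 0.1613] px 295.08474576271186 209.84322033898306 height over plane [0.0445 0.0646 0.0759]
scene 3 207 [0.5603 0.1134 0.1439] [0.5306 0.0942 0.1203] [0.5766 0.1313 0.1585] px 328.0843373493976 214.89156626506025 height over plane [0.0439 0.0637 0.0752]
red 120 (451.4356994628906, -314.90673828125) 40.316871643066406 -0.007813237923748117 0.07630323834186817
amber [0.3916 0.2429 0.008 ] [0.5552 0.3471 0.1607] [0.5348 0.2819 0.103 ]
bulb [ 0.2948 -0.1664  0.0096] [ 0.3936 -0.0943  0.0891] [ 0.3767 -0.1179  0.0448]
dish [0.3104 0.0646 0.0082] [0.4302 0.1676 0.0266] [0.368  0.1127 0.0174]
```

The keys lean 30° but the moves only command shifts and turns about the tool axis. I'll go above the stand first and see how the arm behaves.

Request:
carry_out(
  rows=[
    [-70,-495,-545,0.24],
    [-70,-495,-545,0.24],
    [-70,-495,-545,0.24],
    [-70,-495,-545,0.24],
    [-70,-495,-545,0.24],
    [-70,-495,-545,0.24],
    [-70,-495,-545,0.24],
    [-70,-495,-545,0.24],
  ],
  fingers=1,
)

```text
t: 0.9
tool_pos: [0.3844, -0.2574, 0.2667]
tcp_rot: [[0.0, 0.046, -0.999], [-0.0, -0.999, -0.046], [-1.0, 0.0, 0.0]]
contact_force: [-0.1, -0.5, -0.2]
grip_width: 0.996
```

Request:
carry_out(
  rows=[
    [-53,-281,-249,0],
    [-53,-281,-249,0],
    [-53,-281,-249,0],
    [-53,-281,-249,0],
    [-53,-281,-249,0],
    [-53,-281,-249,0],
    [-53,-281,-249,0],
    [-53,-281,-249,0],
  ],
)

```text
t: 1.7
tool_pos: [0.6208, 0.036, 0.3194]
tcp_rot: [[-0.0, 0.049, -0.999], [0.0, -0.999, -0.049], [-1.0, -0.0, 0.0]]
contact_force: [-0.1, -0.6, -0.4]
grip_width: 1.0
```

Request:
carry_out(
  rows=[
    [-60,0,-420,0],
    [-60,0,-420,0],
    [-60,0,-420,0],
    [-60,0,-420,0],
    [-60,0,-420,0],
    [-60,0,-420,0],
    [-60,0,-420,0],
    [-60,0,-420,0],
  ],
)

```text
t: 2.5
tool_pos: [0.9152, 0.0463, 0.349]
tcp_rot: [[0.019, 0.047, -0.999], [0.001, -0.999, -0.047], [-1.0, -0.0, -0.019]]
contact_force: [15.0, -1.2, 23.4]
grip_width: 1.002
```

```bash
python3 -c "
from plant import manip
o=manip.get_obs();print(o['t'],o['joints'],o['tool_pos'],o['tcp_rot'],o['qvel'])"
```

```text
2.5 [-2.19013586e-02  1.08456311e+00  4.66819261e-02  1.78841227e-03
  1.99113798e+00  1.50293821e+00] [0.91524768 0.04628856 0.34898419] [[ 1.92389917e-02  4.66882714e-02 -9.98724219e-01]
 [ 1.21169358e-03 -9.98909459e-01 -4.66735894e-02]
 [-9.99814179e-01 -3.12194927e-04 -1.92745826e-02]] [ 0.00989837  0.38409638 -0.08798946  0.00836342  0.72194276  0.01289158]
```

Request:
carry_out(
  rows=[
    [0,0,60,0],
    [0,0,60,0],
    [0,0,60,0],
  ],
)

```text
t: 2.8
tool_pos: [0.8549, 0.0434, 0.347]
tcp_rot: [[0.022, 0.047, -0.999], [0.001, -0.999, -0.047], [-1.0, -0.0, -0.022]]
contact_force: [1.8, 0.5, 2.0]
grip_width: 1.0
```

```bash
python3 -c "
from plant import manip
o=manip.get_obs();print(o['t'],o['joints'],o['tool_pos'],o['tcp_rot'],o['qvel'],o['contact_force'])"
```

```text
2.8 [-0.0268123   0.83454322  0.59773863  0.00176615  1.6876077   1.49742376] [0.85489537 0.04344898 0.34700123] [[ 2.17404102e-02  4.67697455e-02 -9.98669087e-01]
 [ 1.17168977e-03 -9.98905685e-01 -4.67553190e-02]
 [-9.99762963e-01 -1.53650538e-04 -2.17714190e-02]] [-1.33800410e-02 -7.13393337e-01  1.48791671e+00 -6.02688009e-05
 -8.00688461e-01 -1.60082883e-02] [1.80495482 0.5218826  2.03776321]
```

The out-of-reach press left a small outward tilt (0.022 rad) that persisted into the next call. This could be a way to align the tool with the nuts, so I'll test it gently.

Request:
carry_out(
  rows=[
    [-5,0,-25,0],
    [-10,0,-45,0],
    [-12,0,-52,0],
  ],
)

```text
t: 3.1
tool_pos: [0.9075, 0.0459, 0.3623]
tcp_rot: [[0.023, 0.047, -0.999], [0.001, -0.999, -0.047], [-1.0, -0.0, -0.023]]
contact_force: [-0.1, 0.6, 0.3]
grip_width: 0.999
```

Request:
carry_out(
  rows=[
    [-23,0,-44,0],
  ],
)

```text
t: 3.2
tool_pos: [0.9142, 0.0461, 0.3659]
tcp_rot: [[0.045, 0.047, -0.998], [0.003, -0.999, -0.047], [-0.999, -0.0, -0.045]]
contact_force: [4.6, -1.3, 9.2]
grip_width: 1.001
```

Request:
carry_out(
  rows=[
    [-23,0,-44,0],
  ],
)

```text
t: 3.3
tool_pos: [0.919, 0.0461, 0.3707]
tcp_rot: [[0.072, 0.047, -0.996], [0.004, -0.999, -0.047], [-0.997, -0.001, -0.072]]
contact_force: [0.6, -0.2, -0.7]
grip_width: 0.998
```

Request:
carry_out(
  rows=[
    [-23,0,-44,0],
  ],
)

```text
t: 3.4
tool_pos: [0.9229, 0.0462, 0.383]
tcp_rot: [[0.109, 0.047, -0.993], [0.005, -0.999, -0.046], [-0.994, -0.0, -0.109]]
contact_force: [-0.1, -0.5, 0.4]
grip_width: 1.002
```

```bash
python3 -c "
from plant import manip
o=manip.get_obs();print(o['t'],o['joints'],o['tool_pos'],o['tcp_rot'],o['qvel'],o['contact_force'])"
```

```text
3.4 [-0.023579    1.04770788  0.04852232  0.00846637  1.93662317  1.50390704] [0.92293545 0.04619166 0.38297577] [[ 1.08666058e-01  4.67662660e-02 -9.92977645e-01]
 [ 5.34552569e-03 -9.98905826e-01 -4.64604803e-02]
 [-9.94063938e-01 -2.59310276e-04 -1.08797148e-01]] [-0.0051953  -0.10953716 -0.01913318  0.02313944 -0.2078415   0.00299229] [-0.07409627 -0.54573576  0.44875106]
```

It works: tilt grows about 0.03 rad per press, in the right azimuth. I'll continue.

Request:
carry_out(
  rows=[
    [-20,0,-45,0],
  ],
)

```text
t: 3.5
tool_pos: [0.9273, 0.0464, 0.3915]
tcp_rot: [[0.14, 0.047, -0.989], [0.007, -0.999, -0.046], [-0.99, -0.0, -0.14]]
contact_force: [-0.4, -0.3, -0.4]
grip_width: 0.998
```

Request:
carry_out(
  rows=[
    [-18,0,-46,0],
  ],
)

```text
t: 3.6
tool_pos: [0.9326, 0.0465, 0.3964]
tcp_rot: [[0.168, 0.047, -0.985], [0.008, -0.999, -0.046], [-0.986, -0.0, -0.168]]
contact_force: [0.5, -0.3, -1.2]
grip_width: 1.0
```

Request:
carry_out(
  rows=[
    [-17,0,-46,0],
  ],
)

```text
t: 3.7
tool_pos: [0.938, 0.0466, 0.4004]
tcp_rot: [[0.194, 0.047, -0.98], [0.01, -0.999, -0.046], [-0.981, -0.0, -0.195]]
contact_force: [0.4, 0.0, -0.4]
grip_width: 0.999
```

Request:
carry_out(
  rows=[
    [-15,0,-47,0],
  ],
)

```text
t: 3.8
tool_pos: [0.9439, 0.0468, 0.4042]
tcp_rot: [[0.222, 0.047, -0.974], [0.011, -0.999, -0.046], [-0.975, -0.001, -0.222]]
contact_force: [0.0, -0.4, -0.7]
grip_width: 1.003
```

Request:
carry_out(
  rows=[
    [-13,0,-48,0],
  ],
)

```text
t: 3.9
tool_pos: [0.9504, 0.047, 0.4074]
tcp_rot: [[0.25, 0.047, -0.967], [0.012, -0.999, -0.045], [-0.968, -0.001, -0.25]]
contact_force: [-0.2, -0.2, 0.2]
grip_width: 1.002
```

Request:
carry_out(
  rows=[
    [-11,0,-48,0],
  ],
)

```text
t: 4.0
tool_pos: [0.957, 0.0472, 0.4102]
tcp_rot: [[0.277, 0.047, -0.96], [0.014, -0.999, -0.045], [-0.961, -0.001, -0.278]]
contact_force: [0.2, 0.5, 0.7]
grip_width: 1.001
```

```bash
python3 -c "
from plant import manip
o=manip.get_obs();print(o['t'],o['joints'],o['tool_pos'],o['tcp_rot'],o['qvel'],o['contact_force'])"
```

```text
4.0 [-0.02512086  1.02683746  0.04845553  0.02118355  1.78573818  1.50628906] [0.95702975 0.04721243 0.41015508] [[ 2.77223473e-01  4.69153772e-02 -9.59659363e-01]
 [ 1.37355198e-02 -9.98898591e-01 -4.48658111e-02]
 [-9.60707282e-01 -7.43564228e-04 -2.77562543e-01]] [-0.00226178 -0.00837978  0.00253073  0.02008741 -0.27681803  0.00355314] [0.16203822 0.4544748  0.73609045]
```

Request:
carry_out(
  rows=[
    [-10,0,-48,0],
  ],
)

```text
t: 4.1
tool_pos: [0.9635, 0.0474, 0.4133]
tcp_rot: [[0.304, 0.047, -0.951], [0.015, -0.999, -0.044], [-0.952, -0.001, -0.305]]
contact_force: [0.7, -0.4, 0.2]
grip_width: 1.0
```

Request:
carry_out(
  rows=[
    [-9,0,-48,0],
  ],
)

```text
t: 4.2
tool_pos: [0.9698, 0.0476, 0.4171]
tcp_rot: [[0.332, 0.047, -0.942], [0.017, -0.999, -0.044], [-0.943, -0.001, -0.332]]
contact_force: [0.1, 0.7, 0.0]
grip_width: 1.001
```

Request:
carry_out(
  rows=[
    [-7,0,-49,0],
  ],
)

```text
t: 4.3
tool_pos: [0.9766, 0.0478, 0.4207]
tcp_rot: [[0.36, 0.047, -0.932], [0.018, -0.999, -0.043], [-0.933, -0.001, -0.36]]
contact_force: [-0.4, -0.2, -0.6]
grip_width: 1.001
```

Request:
carry_out(
  rows=[
    [-6,0,-49,0],
  ],
)

```text
t: 4.4
tool_pos: [0.9832, 0.048, 0.4243]
tcp_rot: [[0.387, 0.047, -0.921], [0.019, -0.999, -0.043], [-0.922, -0.001, -0.387]]
contact_force: [-0.5, 0.0, 0.1]
grip_width: 1.003
```

Request:
carry_out(
  rows=[
    [-5,0,-49,0],
  ],
)

```text
t: 4.5
tool_pos: [0.9896, 0.0482, 0.4283]
tcp_rot: [[0.414, 0.047, -0.909], [0.02, -0.999, -0.042], [-0.91, -0.001, -0.414]]
contact_force: [-0.7, 0.3, 0.1]
grip_width: 0.999
```

Request:
carry_out(
  rows=[
    [-3,0,-49,0],
  ],
)

```text
t: 4.6
tool_pos: [0.9962, 0.0485, 0.432]
tcp_rot: [[0.44, 0.047, -0.897], [0.022, -0.999, -0.042], [-0.898, -0.001, -0.441]]
contact_force: [0.2, -0.6, 1.0]
grip_width: 1.001
```

Request:
carry_out(
  rows=[
    [-2,0,-49,0],
  ],
)

```text
t: 4.7
tool_pos: [1.0027, 0.0487, 0.4358]
tcp_rot: [[0.466, 0.047, -0.883], [0.023, -0.999, -0.041], [-0.884, -0.001, -0.467]]
contact_force: [0.3, 0.4, -0.4]
grip_width: 1.002
```

```bash
python3 -c "
from plant import manip
o=manip.get_obs();print(o['t'],o['joints'],o['tool_pos'],o['tcp_rot'],o['qvel'],o['contact_force'])"
```

```text
4.7 [-0.02619287  1.02010997  0.04843385  0.03519942  1.58848091  1.5071425 ] [1.0027048  0.04872944 0.4357953 ] [[ 0.46628978  0.04704992 -0.88337996]
 [ 0.02298246 -0.99889188 -0.04107099]
 [-0.88433345 -0.00115126 -0.46685439]] [-0.00124021 -0.00502476 -0.00093706  0.01872355 -0.28426018 -0.00140994] [ 0.33153515  0.44381259 -0.40978329]
```

Request:
carry_out(
  rows=[
    [-1,0,-45,0],
  ],
)

```text
t: 4.8
tool_pos: [1.0084, 0.0489, 0.4397]
tcp_rot: [[0.49, 0.047, -0.871], [0.024, -0.999, -0.04], [-0.872, -0.001, -0.49]]
contact_force: [-0.8, 0.7, -0.5]
grip_width: 0.999
```

Request:
carry_out(
  rows=[
    [0,0,30,0],
    [0,0,80,0],
    [0,0,130,0],
    [0,0,180,0],
    [0,0,220,0],
    [0,0,220,0],
  ],
)

```text
t: 5.4
tool_pos: [0.8344, 0.0408, 0.3429]
tcp_rot: [[0.49, 0.047, -0.871], [0.024, -0.999, -0.04], [-0.872, -0.001, -0.49]]
contact_force: [2.2, -0.7, 0.7]
grip_width: 1.002
```

```bash
cat >> h.py <<'E'
np.set_printoptions(precision=4,suppress=True)
def rel(target,off=0):
    "grasp point to target + off*axis up ; prints shift in tool axes mm"
    o=manip.get_obs();R=o['tcp_rot'];tcp=o['tool_pos']
    t=np.array(target)+np.array([-.4995,-.0227,.866])*off+R[:,0]*.005
    return R.T@(t-tcp)*1e3
E
python3 -c "
from h import *
o=manip.get_obs();print(o['t'],o['joints'],o['tool_pos'],o['tcp_rot'])
for g in ([.559,-.065,.135],[.5555,.0245,.135],[.5528,.1125,.136]): print(rel(g,0),rel(g,.08))"
```

```text
5.4 [-0.0442  0.5612  1.2144  0.0602  0.8563  1.4523] [0.8344 0.0408 0.3429] [[ 0.4897  0.0469 -0.8707]
 [ 0.0238 -0.9989 -0.0404]
 [-0.8716 -0.001  -0.4902]]
[ 48.8438  92.939  346.0201] [-31.1499  92.8107 346.9211]
[ 49.2645   3.3734 345.4513] [-30.7292   3.2451 346.3523]
[ 49.1695 -84.6573 343.7564] [-30.8241 -84.7857 344.6574]
```

Tool tilt is now 29.3°, within 1° of the nut axes. I'll go above key_1, jaws pre-turned −0.75.

Request:
carry_out(
  rows=[
    [-31,93,347,-0.75],
    [-31,93,347,-0.75],
    [-31,93,347,-0.75],
    [-31,93,347,-0.75],
    [-31,93,347,-0.75],
    [-31,93,347,-0.75],
    [-31,93,347,-0.75],
    [-31,93,347,-0.75],
  ],
  fingers=0.3,
  newtons=20,
)

```text
t: 6.2
tool_pos: [0.5199, -0.0674, 0.1997]
tcp_rot: [[0.487, 0.628, -0.607], [0.023, -0.704, -0.71], [-0.873, 0.332, -0.357]]
contact_force: [0.7, 0.5, -0.2]
grip_width: 0.65
```

```bash
python3 -c "
from h import *
o=manip.get_obs();print(o['t'],o['joints'],o['tool_pos'],o['tcp_rot'],o['ft_torque'])
print(rel([.559,-.065,.135]))
im,d=snap('scene','s1.png');t,_=snap('top')
a=cv2.resize(im[150:270,190:370],None,fx=3,fy=3);b=cv2.resize(t[130:250,200:340],None,fx=3,fy=3)
cv2.imwrite('pics/c1.png',cv2.cvtColor(np.hstack([a[:, :400],b[:,:400]]),cv2.COLOR_RGB2BGR))"
```

```text
6.2 [-0.3487  0.2706  2.1505  0.6675  0.3079 -0.1718] [ 0.5199 -0.0674  0.1997] [[ 0.4869  0.628  -0.6071]
 [ 0.0226 -0.7039 -0.71  ]
 [-0.8732  0.3319 -0.3569]] [-0.0613  0.1964  0.0172]
[80.5812  1.4207 -2.3705]
```

View pics/c1.png

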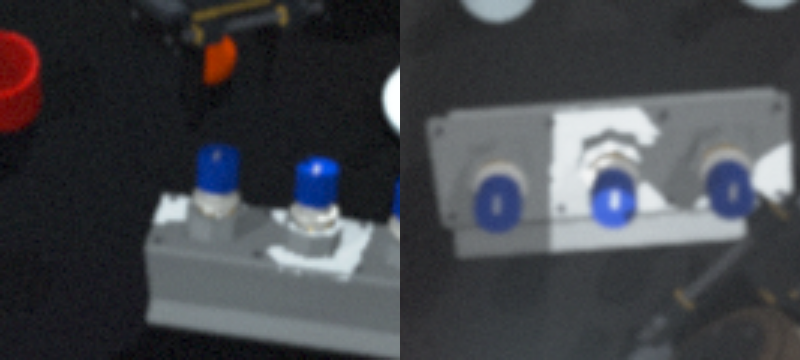

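The key_1 view shows the three knobs and the gripper above key_1 (top crop, right edge), with the white lines visible. Wrist joint 5 is getting near its lower limit, so I'll fit the kinematics and check the grip poses before descending.

```bash
cat > kin.py <<'E'
from h import *
from scipy.spatial.transform import Rotation as Ro
from scipy.optimize import least_squares
def fk(q,p):
    L0,h,L1,L2,Lt,e=p
    Rz=Ro.from_euler('z',q[0]); A=Rz*Ro.from_euler('y',q[1]); B=A*Ro.from_euler('y',q[2]); C=B*Ro.from_euler('z',q[3]); D=C*Ro.from_euler('y',q[4])
    X=Rz.apply([L0,0,h])+A.apply([0,0,L1])+B.apply([e,0,L2])+D.apply([0,0,Lt])
    return X,D.apply([0,0,1])
data=[([-1.3896,.4915,1.5594,0,1.0917],[.1768,-.5993,.2281]),([-.0219,1.08456,.04668,.0018,1.9911],[.91525,.0463,.349]),
([-.0268,.8345,.5977,.0018,1.6876],[.8549,.04345,.347]),([-.0262,1.0201,.0484,.0352,1.5885],[1.0027,.0487,.4358]),
([-.0442,.5612,1.2144,.0602,.8563],[.8344,.0408,.3429]),([-.3487,.2706,2.1505,.6675,.3079],[.5199,-.0674,.1997])]
s=least_squares(lambda p:np.concatenate([fk(q,p)[0]-X for q,X in data]),[0,.3,.4,.4,.2,0])
p=s.x
def ik(X,a,q0):
    s=least_squares(lambda q:np.concatenate([(fk(q,p)[0]-X)*10,fk(q,p)[1]-a]),q0,bounds=([-3.1,-.84,.05,-1.13,.06],[3.1,2.19,2.79,4.28,2.93]))
    return s.x,np.abs(s.fun).max()
E
python3 - <<'E'
from kin import *
print(p,np.abs(s.fun).max()); q=data[-1][0]; print(fk(q,p),manip.get_obs()['tcp_rot'][:,0])
a=np.array([.487,.0226,-.8732]);a/=np.linalg.norm(a)
for g in ([.559,-.065,.135],[.5555,.0245,.135],[.5528,.1125,.136]):
    q0=np.array(q)
    for off in (.08,.06,.04,.02,0,-.006):
        q0,r=ik(np.array(g)-a*off+a*.005,a,q0); print(off,q0,r)
E
```

```text
[-0.0714  0.1894  0.6446  0.4333  0.3163  0.0187] 0.06719782664220378
(array([ 0.5043, -0.1202,  0.1964]), array([ 0.4869,  0.0226, -0.8732])) [ 0.4865  0.023  -0.8734]
0.08 [-0.1978  0.2683  2.1395  0.4675  0.2646] 2.5521251778570786e-13
0.06 [-0.1917  0.3054  2.1421  0.5339  0.2278] 3.450018049022674e-13
0.04 [-0.1859  0.3428  2.1429  0.6218  0.1938] 1.7592038936697918e-12
0.02 [-0.1803  0.3803  2.142   0.7398  0.1632] 2.985833802426896e-11
0 [-0.175   0.418   2.1393  0.8997  0.1371] 2.7883195752309575e-10
-0.006 [-0.1735  0.4293  2.1381  0.9576  0.1304] 2.220446049250313e-15
0.08 [0.0429 0.2556 2.1599 0.0079 0.2169] 1.045042524738804e-12
0.06 [0.043  0.2936 2.1624 0.0095 0.1764] 1.1934897514720433e-14
0.04 [0.0431 0.3319 2.1631 0.0118 0.1374] 3.74353326115795e-14
0.02 [0.0431 0.3703 2.1621 0.0158 0.1   ] 3.709185736333609e-13
0 [0.0432 0.4088 2.1592 0.0239 0.0644] 6.241916705729267e-12
-0.006 [0.0432 0.4203 2.1555 0.0272 0.06  ] 0.0029216997476285145
0.08 [ 0.2787  0.268   2.1363 -0.4443  0.2642] 7.632783294297951e-15
0.06 [ 0.2729  0.3051  2.1388 -0.5074  0.2273] 2.917176916694686e-12
0.04 [ 0.2674  0.3424  2.1396 -0.5912  0.1929] 1.9218959756983622e-10
0.02 [ 0.2621  0.3799  2.1387 -0.7044  0.1618] 8.743006318923108e-15
0 [ 0.2571  0.4174  2.136  -0.8594  0.135 ] 2.0218993146414732e-11
-0.006 [ 0.2556  0.4287  2.1348 -0.9161  0.128 ] 8.832101716649277e-12
```

```bash
python3 - <<'E'
t=open('kin.py').read()
t=t.replace("L0,h,L1,L2,Lt,e=p","L0,h,L1,L2,Lt,e,d1,d2=p").replace("Rz.apply([L0,0,h])","Rz.apply([L0,d1,h])").replace("D.apply([0,0,Lt])","D.apply([0,d2,Lt])").replace(".2,0])",".2,0,.03,.03])")
open('kin.py','w').write(t)
E
python3 - <<'E'
from kin import *
print(p,np.abs(s.fun).max()); q=data[-1][0]; print(fk(q,p))
a=np.array([.487,.0226,-.8732]);a/=np.linalg.norm(a)
for g in ([.559,-.065,.135],[.5555,.0245,.135],[.5528,.1125,.136]):
    q0=np.array(q)
    for off in (.08,.06,.04,.02,0,-.006):
        q0,r=ik(np.array(g)-a*off+a*.005,a,q0); print(off,q0,r)
E
```

```text
[ 0.0005  0.1971  0.5863  0.4108  0.2578  0.0433  0.066  -0.0001] 2.1515910681890738e-05
(array([ 0.5199, -0.0674,  0.1997]), array([ 0.4869,  0.0226, -0.8732]))
0.08 [-0.3448  0.2723  2.1444  0.6558  0.3097] 6.37033828465583e-12
0.06 [-0.3357  0.3158  2.1442  0.7406  0.2727] 1.3322676295501878e-14
0.04 [-0.327   0.3594  2.1419  0.8454  0.2399] 1.7694179454963432e-13
0.02 [-0.3187  0.4029  2.1374  0.9735  0.2121] 1.0422218643668657e-12
0 [-0.3107  0.4463  2.1309  1.1263  0.1899] 4.72330508038965e-12
-0.006 [-0.3084  0.4592  2.1285  1.1767  0.1845] 9.633016606613864e-11
0.08 [-0.125   0.2597  2.1652  0.3748  0.2291] 7.8068312925339e-10
0.06 [-0.1208  0.3043  2.1649  0.4506  0.1874] 1.087151202394665e-13
0.04 [-0.1169  0.349   2.1625  0.5619  0.1493] 3.38673533661904e-13
0.02 [-0.1131  0.3935  2.1579  0.7329  0.116 ] 8.393619133073571e-11
0 [-0.1096  0.4378  2.1512  1.0018  0.09  ] 3.3306690738754696e-15
-0.006 [-0.1085  0.451   2.1488  1.1072  0.0842] 4.163336342344337e-15
0.08 [ 0.0989  0.2719  2.1411 -0.1167  0.2214] 5.551115123125783e-16
0.06 [ 0.0976  0.3153  2.1409 -0.1411  0.1785] 4.5227710465667315e-13
0.04 [ 0.0964  0.3588  2.1386 -0.1786  0.1377] 6.434575094971251e-12
0.02 [ 0.0953  0.4023  2.1341 -0.2425  0.0994] 6.108030747853377e-11
0 [ 0.0942  0.4455  2.1277 -0.3724  0.0641] 1.4432899320127035e-14
-0.006 [ 0.0946  0.4583  2.1231 -0.4251  0.06  ] 0.002711095427969157
```

The kinematics fit to 0.02 mm, and every grip is reachable if I grip a few mm high on the knobs. Descending on key_1 and gripping lightly.

Request:
carry_out(
  rows=[
    [20,1,-2,0],
    [45,1,-2,0],
    [65,1,-2,0],
    [75,1,-2,0],
    [75,1,-2,0],
  ],
)

```text
t: 6.8
tool_pos: [0.5625, -0.0643, 0.1355]
tcp_rot: [[0.487, 0.629, -0.606], [0.024, -0.703, -0.711], [-0.873, 0.332, -0.358]]
contact_force: [-0.6, 0.2, 0.3]
grip_width: 0.649
```

Request:
carry_out(
  rows=[
    [0,0,0,0],
    [0,0,0,0],
    [0,0,0,0],
    [0,0,0,0],
  ],
  fingers=-1,
  newtons=25,
)

```text
t: 7.2
tool_pos: [0.5616, -0.0645, 0.1369]
tcp_rot: [[0.489, 0.628, -0.605], [0.024, -0.703, -0.711], [-0.872, 0.333, -0.358]]
contact_force: [0.9, -0.9, 2.4]
grip_width: 0.38
```

```bash
cat > st.py <<'E'
from h import *
o=manip.get_obs();R=o['tcp_rot']
print(round(o['t'],2),'q',o['joints'],'tcp',o['tool_pos'],'axis',R[:,0],'y',R[:,1],'F_tool',R.T@o['contact_force'],'T_tool',R.T@o['ft_torque'],'w',o['grip_width']*95)
E
python3 st.py
```

```text
7.2 q [-0.3104  0.4342  2.1267  1.0643  0.1977 -0.5497] tcp [ 0.5616 -0.0645  0.1369] axis [ 0.4888  0.0235 -0.8721] y [ 0.6282 -0.7032  0.3331] F_tool [-1.7316  1.9564 -0.7936] T_tool [-0.0291  0.0003  0.0568] w 36.06892634587956
```

Request:
carry_out(
  rows=[
    [0.4,0,0,0.1],
    [0.9,0,0,0.2],
    [1.3,0,0,0.3],
  ],
)

```text
t: 7.5
tool_pos: [0.5631, -0.0647, 0.1364]
tcp_rot: [[0.49, 0.418, -0.765], [0.023, -0.883, -0.468], [-0.871, 0.212, -0.443]]
contact_force: [2.4, 0.8, 7.6]
grip_width: 0.378
```

```bash
python3 st.py
```

```text
7.5 q [-0.3099  0.4367  2.1249  1.0748  0.1963 -0.256 ] tcp [ 0.5631 -0.0647  0.1364] axis [ 0.4903  0.0231 -0.8713] y [ 0.4179 -0.8835  0.2117] F_tool [-5.4086  1.8938 -5.61  ] T_tool [-0.2296  0.7039  0.0078] w 35.93278528514268
```

Request:
carry_out(
  rows=[
    [0.3,0,0,0.07],
    [0.6,0,0,0.14],
    [0.9,0,0,0.2],
  ],
)

```text
t: 7.8
tool_pos: [0.5634, -0.0644, 0.1356]
tcp_rot: [[0.49, 0.259, -0.832], [0.024, -0.958, -0.284], [-0.871, 0.12, -0.476]]
contact_force: [1.8, 0.7, 5.4]
grip_width: 0.377
```

```bash
python3 st.py
```

```text
7.8 q [-0.3094  0.4385  2.1247  1.0818  0.1958 -0.064 ] tcp [ 0.5634 -0.0644  0.1356] axis [ 0.4902  0.0237 -0.8713] y [ 0.2589 -0.9585  0.1196] F_tool [-3.7733  0.437  -4.2528] T_tool [-0.1041  0.6993 -0.1142] w 35.821507117544755
```

Request:
carry_out(
  rows=[
    [0.4,0,0,0.1],
    [0.9,0,0,0.2],
    [1.3,0,0,0.3],
  ],
)

```text
t: 8.1
tool_pos: [0.5639, -0.0644, 0.1342]
tcp_rot: [[0.49, 0.0, -0.872], [0.024, -1.0, 0.013], [-0.872, -0.027, -0.49]]
contact_force: [1.3, 0.7, 5.6]
grip_width: 0.376
```

```bash
python3 st.py
```

```text
8.1 q [-0.3089  0.4415  2.1245  1.092   0.1943  0.2274] tcp [ 0.5639 -0.0644  0.1342] axis [ 0.4898  0.0236 -0.8715] y [ 0.0001 -0.9996 -0.027 ] F_tool [-4.2488 -0.8064 -3.864 ] T_tool [-0.147   0.474  -0.1637] w 35.679804603342085
```

Request:
carry_out(
  rows=[
    [0.4,0,0,0.1],
    [0.9,0,0,0.2],
    [1.3,0,0,0.3],
  ],
)

```text
t: 8.4
tool_pos: [0.5652, -0.065, 0.1339]
tcp_rot: [[0.492, -0.257, -0.832], [0.022, -0.951, 0.307], [-0.871, -0.169, -0.462]]
contact_force: [1.8, -1.7, 12.5]
grip_width: 0.37
```

```bash
python3 st.py
```

```text
8.4 q [-0.3088  0.4435  2.1229  1.1021  0.1921  0.5169] tcp [ 0.5652 -0.065   0.1339] axis [ 0.4916  0.022  -0.8706] y [-0.2575 -0.9513 -0.1694] F_tool [-10.0081  -0.9898  -7.8306] T_tool [-0.4102  1.0551 -0.7099] w 35.17676449616635
```

Request:
carry_out(
  rows=[
    [0.2,0,0,0.05],
    [0.4,0,0,0.1],
    [0.4,0,0,0.14],
  ],
)

```text
t: 8.7
tool_pos: [0.5657, -0.0651, 0.1339]
tcp_rot: [[0.492, -0.369, -0.788], [0.022, -0.9, 0.435], [-0.87, -0.231, -0.435]]
contact_force: [1.2, -4.2, 12.3]
grip_width: 0.374
```

```bash
python3 st.py; python3 - <<'E'
from h import *
im,d=snap('scene');t,_=snap('top')
a=cv2.resize(im[170:270,235:335],None,fx=4,fy=4);b=cv2.resize(t[160:260,240:340],None,fx=4,fy=4)
cv2.imwrite('pics/c2.png',cv2.cvtColor(np.hstack([a,b]),cv2.COLOR_RGB2BGR))
E
```

```text
8.7 q [-0.3086  0.444   2.1224  1.1051  0.1917  0.6517] tcp [ 0.5657 -0.0651  0.1339] axis [ 0.4921  0.0218 -0.8702] y [-0.3691 -0.9002 -0.2313] F_tool [-10.2532   0.459   -8.1001] T_tool [-0.5129  0.9554 -0.473 ] w 35.54379188065235
```

View pics/c2.png

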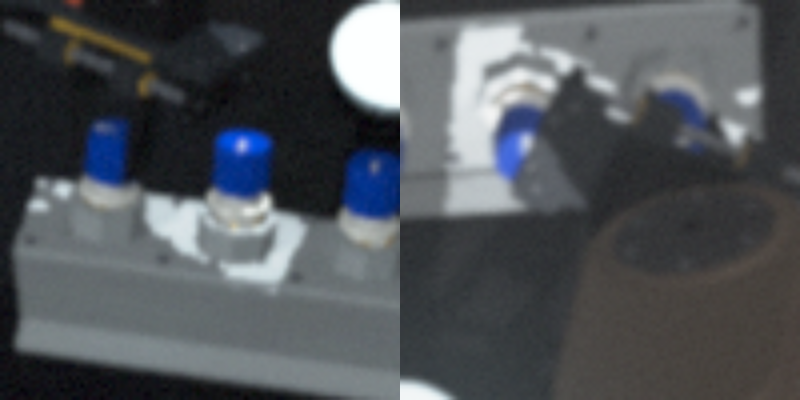

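The left-hand key's flange now lies on its nut, while key_2 still shows the brass gap. Torque rose only at 1.1–1.24 rad. key_1 looks home; I'll release, lift and measure.

Request:
carry_out(
  rows=[
    [0,0,0,0],
    [0,0,0,0],
    [-20,0,0,0],
    [-60,0,0,-0.1],
    [-80,0,0,-0.24],
    [-80,0,0,-0.38],
    [-80,0,0,-0.5],
  ],
  fingers=0.3,
)

```text
t: 9.5
tool_pos: [0.5247, -0.0662, 0.2023]
tcp_rot: [[0.489, 0.061, -0.87], [0.023, -0.998, -0.056], [-0.872, 0.007, -0.489]]
contact_force: [-0.8, 0.3, -1.1]
grip_width: 0.649
```

```bash
python3 st.py; cat > kt.py <<'E'
from h import *
import sys
yaw=np.radians(2.6);x=np.array([np.cos(yaw)*np.cos(np.pi/6),np.sin(yaw)*np.cos(np.pi/6),.5]);y=np.array([-np.sin(yaw),np.cos(yaw),0]);z=np.cross(x,y)
B={1:(246,190,279,232),2:(279,190,310,235),3:(312,195,345,240)}
c=np.array([.6003,.0283,.093])
im,d=snap('scene');P=cloud('scene',d)
bl=cv2.inRange(cv2.cvtColor(im,cv2.COLOR_RGB2HSV),(100,120,50),(130,255,255))>0
for k,(x0,y0,x1,y1) in B.items():
    m=bl[y0:y1,x0:x1]&(d[y0:y1,x0:x1]>0);X=P[y0:y1,x0:x1][m]-c;h=X@z
    t=h>np.percentile(h,95)-.004
    print(k,m.sum(),'top h',np.percentile(h,[85,90,95])*1e3,'xy',np.median(X[t],0)@x*1e3,np.median(X[t],0)@y*1e3)
cv2.imwrite('pics/kt.png',cv2.cvtColor(im,cv2.COLOR_RGB2BGR))
E
python3 kt.py; python3 -c "
from h import *
print(rel([.5555,.0245,.135],.07))"
```

```text
9.5 q [-0.3427  0.2717  2.1391  0.65    0.313   0.5854] tcp [ 0.5247 -0.0662  0.2023] axis [ 0.4888  0.0235 -0.8721] y [ 0.0605 -0.9981  0.0071] F_tool [ 0.6005 -0.3912  1.2354] T_tool [-0.056  -0.2772 -0.0392] w 61.62158041684127
1 244 top h [70.382  71.018  71.9771] xy -13.477775514170572 -90.53629872201245
2 243 top h [73.8101 74.6622 75.3102] xy -16.139195003704746 -3.31297428695177
3 234 top h [73.88   74.4056 75.5189] xy -13.486782997024507 88.33454225906708
[ 10.5327 -89.1725   1.0421]
```

```bash
cat > av.py <<'E'
from h import *
exec(open('kt.py').read().split("im,d=")[0].split("import sys")[1])
def meas(im,d,k):
    P=cloud('scene',d);x0,y0,x1,y1=B[k]
    bl=cv2.inRange(cv2.cvtColor(im,cv2.COLOR_RGB2HSV),(100,120,50),(130,255,255))>0
    m=bl[y0:y1,x0:x1]&(d[y0:y1,x0:x1]>0);X=P[y0:y1,x0:x1][m]-c;h=X@z*1e3
    H=np.sort(h)[-60:]  # top-face pixels
    return np.median(H)
if __name__=='__main__':
    z0=np.load('/tmp/scene.npz');print('start',[round(meas(z0['im'],z0['d'],k),2) for k in B])
    fr=[snap('scene') for _ in range(4)]
    for f in fr: print([round(meas(*f,k),2) for k in B])
    cv2.imwrite('pics/c3.png',cv2.cvtColor(cv2.resize(fr[-1][0][190:270,235:350],None,fx=6,fy=6,interpolation=cv2.INTER_CUBIC),cv2.COLOR_RGB2BGR))
E
python3 av.py
```

```text
start [np.float64(74.41), np.float64(74.12), np.float64(74.02)]
[np.float64(70.4), np.float64(74.28), np.float64(74.21)]
[np.float64(70.28), np.float64(74.12), np.float64(73.86)]
[np.float64(70.76), np.float64(74.4), np.float64(74.58)]
[np.float64(70.76), np.float64(73.77), np.float64(73.88)]
```

View pics/c3.png

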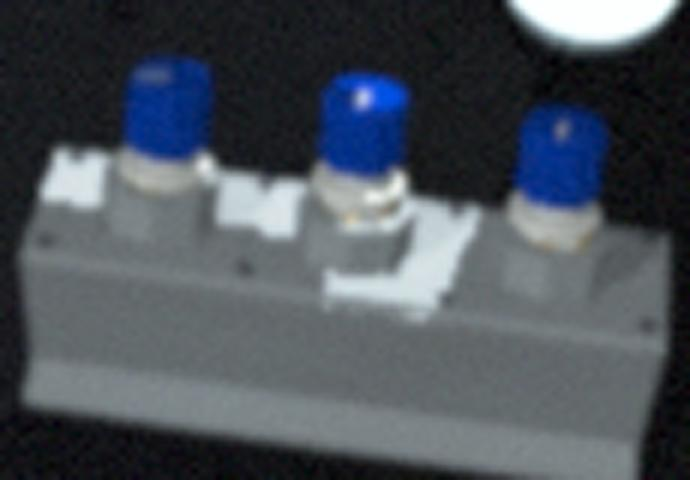

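key_1's line has turned about 75° and its flange sits on the nut, but the measured drop is 3.9 mm rather than 4.5. I'll snug it once more to be sure.

Request:
carry_out(
  rows=[
    [30,0,0,-0.1],
    [60,0,0,-0.1],
    [75,0,0,-0.1],
    [79,0,0,-0.1],
    [79,0,0,-0.1],
  ],
)

```text
t: 10.25
tool_pos: [0.5634, -0.0641, 0.1313]
tcp_rot: [[0.486, 0.141, -0.863], [0.025, -0.989, -0.148], [-0.874, 0.05, -0.484]]
contact_force: [0.1, 0.6, 0.1]
grip_width: 0.655
```

Request:
carry_out(
  rows=[
    [0,0,0,0],
    [0,0,0,0],
    [0,0,0,0],
    [0,0,0,0],
  ],
  fingers=-1,
  newtons=30,
)

```text
t: 10.65
tool_pos: [0.5636, -0.0644, 0.133]
tcp_rot: [[0.489, 0.142, -0.861], [0.023, -0.988, -0.15], [-0.872, 0.053, -0.486]]
contact_force: [0.8, -3.2, 1.5]
grip_width: 0.375
```

Request:
carry_out(
  rows=[
    [0.7,0,0,0.06],
    [1.2,0,0,0.13],
    [1.5,0,0,0.2],
  ],
)

```text
t: 10.95
tool_pos: [0.5646, -0.0651, 0.1327]
tcp_rot: [[0.49, -0.035, -0.871], [0.022, -0.998, 0.052], [-0.871, -0.044, -0.489]]
contact_force: [-9.4, -4.1, 17.9]
grip_width: 0.374
```

```bash
python3 st.py
```

```text
10.95 q [-0.3089  0.4452  2.1245  1.1093  0.1907  0.2486] tcp [ 0.5646 -0.0651  0.1327] axis [ 0.4902  0.0217 -0.8713] y [-0.0347 -0.9984 -0.0444] F_tool [-20.2913   3.625   -0.7584] T_tool [-0.4022 -0.178   0.5278] w 35.56368862782587
```

Axial reaction is 20 N at 0.4 N m, so key_1 is seated. Releasing and moving to key_2.

Request:
carry_out(
  rows=[
    [0,0,0,0],
    [0,0,0,0],
    [-20,0,0,0],
    [-60,0,0,0],
    [-75,-30,0,-0.12],
    [-75,-65,0,-0.25],
    [-75,-89,0,-0.38],
    [-75,-89,0,-0.5],
  ],
  fingers=0.3,
)

```text
t: 11.75
tool_pos: [0.5301, 0.0252, 0.201]
tcp_rot: [[0.488, 0.398, -0.777], [0.025, -0.896, -0.443], [-0.873, 0.196, -0.447]]
contact_force: [0.7, -0.6, 0.3]
grip_width: 0.651
```

Request:
carry_out(
  rows=[
    [0,0,0,-0.12],
    [0,0,0,-0.25],
    [0,0,0,-0.25],
  ],
)

```text
t: 12.05
tool_pos: [0.5303, 0.0231, 0.2006]
tcp_rot: [[0.487, 0.574, -0.658], [0.024, -0.763, -0.646], [-0.873, 0.299, -0.386]]
contact_force: [-0.6, -0.8, -0.1]
grip_width: 0.65
```

```bash
python3 st.py;python3 av.py; python3 -c "
from h import *
print(rel([.5555,.0245,.135]))"
```

```text
12.05 q [-0.122   0.2742  2.1413  0.3622  0.2375  0.408 ] tcp [0.5303 0.0231 0.2006] axis [ 0.4874  0.0242 -0.8728] y [ 0.5736 -0.7625  0.2991] F_tool [-0.1919  0.2694  0.9576] T_tool [-0.0084 -0.1521 -0.1413] w 61.7753340087871
start [np.float64(74.41), np.float64(74.12), np.float64(74.02)]
[np.float64(70.25), np.float64(74.59), np.float64(74.15)]
[np.float64(70.0), np.float64(74.26), np.float64(73.79)]
[np.float64(70.23), np.float64(74.33), np.float64(73.91)]
[np.float64(69.95), np.float64(74.29), np.float64(74.46)]
[74.5468 -6.4731  7.7205]
```

Request:
carry_out(
  rows=[
    [10,-6,8,0],
    [35,-6,8,0],
    [60,-6,8,0],
    [70,-6,8,0],
    [70,-6,8,0],
  ],
)

```text
t: 12.75
tool_pos: [0.5559, 0.0239, 0.1333]
tcp_rot: [[0.486, 0.571, -0.662], [0.024, -0.766, -0.643], [-0.874, 0.296, -0.386]]
contact_force: [0.1, 0.7, 0.4]
grip_width: 0.649
```

Request:
carry_out(
  rows=[
    [0,0,0,0],
    [0,0,0,0],
    [0,0,0,0],
    [0,0,0,0],
  ],
  fingers=-1,
  newtons=25,
)

```text
t: 13.15
tool_pos: [0.556, 0.0239, 0.1354]
tcp_rot: [[0.489, 0.571, -0.659], [0.024, -0.764, -0.644], [-0.872, 0.299, -0.387]]
contact_force: [0.1, -0.7, 0.8]
grip_width: 0.38
```

Request:
carry_out(
  rows=[
    [0.4,0,0,0.08],
    [0.7,0,0,0.16],
    [0.9,0,0,0.2],
  ],
)

```text
t: 13.45
tool_pos: [0.5569, 0.024, 0.135]
tcp_rot: [[0.49, 0.427, -0.76], [0.024, -0.878, -0.477], [-0.872, 0.216, -0.44]]
contact_force: [-0.2, 1.9, 5.3]
grip_width: 0.375
```

```bash
python3 st.py
```

```text
13.45 q [-0.1121  0.428   2.152   0.9642  0.0957  0.0129] tcp [0.5569 0.024  0.135 ] axis [ 0.4897  0.0239 -0.8716] y [ 0.4266 -0.8784  0.2156] F_tool [-4.6828 -0.6214 -3.0532] T_tool [-0.1777  0.4248 -0.2533] w 35.597989860711806
```

Request:
carry_out(
  rows=[
    [0.3,0,0,0.06],
    [0.5,0,0,0.12],
    [0.6,0,0,0.15],
  ],
)

```text
t: 13.75
tool_pos: [0.5574, 0.0241, 0.1346]
tcp_rot: [[0.49, 0.309, -0.815], [0.024, -0.939, -0.342], [-0.871, 0.148, -0.468]]
contact_force: [1.9, 3.1, 4.8]
grip_width: 0.377
```

```bash
python3 st.py
```

```text
13.75 q [-0.1118  0.4293  2.1514  0.9734  0.0953  0.1529] tcp [0.5574 0.0241 0.1346] axis [ 0.49    0.0241 -0.8714] y [ 0.3091 -0.9395  0.1478] F_tool [-3.1259 -1.6125 -4.844 ] T_tool [-0.1284  0.6767 -0.4339] w 35.76831974851826
```

Request:
carry_out(
  rows=[
    [0.3,0,0,0.06],
    [0.5,0,0,0.12],
    [0.8,0,0,0.18],
  ],
)

```text
t: 14.05
tool_pos: [0.5578, 0.0243, 0.134]
tcp_rot: [[0.49, 0.158, -0.857], [0.024, -0.986, -0.168], [-0.871, 0.061, -0.487]]
contact_force: [1.2, 2.9, 6.8]
grip_width: 0.375
```

```bash
python3 st.py
```

```text
14.05 q [-0.1116  0.4309  2.1511  0.986   0.0946  0.3207] tcp [0.5578 0.0243 0.134 ] axis [ 0.49    0.0244 -0.8714] y [ 0.1581 -0.9855  0.0614] F_tool [-5.2798 -2.266  -4.8007] T_tool [-0.1918  0.6015 -0.8548] w 35.64086217607208
```

Request:
carry_out(
  rows=[
    [0.4,0,0,0.09],
    [0.8,0,0,0.18],
    [1.2,0,0,0.27],
  ],
)

```text
t: 14.35
tool_pos: [0.558, 0.0248, 0.1327]
tcp_rot: [[0.489, -0.077, -0.869], [0.026, -0.994, 0.102], [-0.872, -0.072, -0.484]]
contact_force: [0.8, 6.0, 6.4]
grip_width: 0.374
```

```bash
python3 st.py
```

```text
14.35 q [-0.1109  0.4337  2.151   1.0053  0.0945  0.5728] tcp [0.558  0.0248 0.1327] axis [ 0.4891  0.0257 -0.8718] y [-0.0765 -0.9944 -0.0723] F_tool [-4.9786 -6.4785 -3.2019] T_tool [-0.1971  0.2529 -1.7522] w 35.50921330209666
```

Request:
carry_out(
  rows=[
    [0.4,0,0,0.1],
    [0.9,0,0,0.2],
    [1.3,0,0,0.3],
  ],
)

```text
t: 14.65
tool_pos: [0.5592, 0.0249, 0.1322]
tcp_rot: [[0.49, -0.329, -0.807], [0.026, -0.92, 0.391], [-0.871, -0.212, -0.443]]
contact_force: [-0.1, 4.1, 13.7]
grip_width: 0.374
```

```bash
python3 st.py
```

```text
14.65 q [-0.1105  0.4358  2.1497  1.0264  0.0932  0.8516] tcp [0.5592 0.0249 0.1322] axis [ 0.4905  0.0256 -0.8711] y [-0.3293 -0.92   -0.2125] F_tool [-11.8693  -6.6214  -4.3853] T_tool [-0.3404  0.3935 -2.062 ] w 35.49461194889275
```

Same profile as key_1. One more snug turn with a light push.

Request:
carry_out(
  rows=[
    [0.7,0,0,0.08],
    [1.2,0,0,0.16],
    [1.6,0,0,0.24],
    [1.8,0,0,0.3],
  ],
)

```text
t: 15.05
tool_pos: [0.5605, 0.0243, 0.1318]
tcp_rot: [[0.493, -0.552, -0.672], [0.024, -0.764, 0.645], [-0.87, -0.334, -0.363]]
contact_force: [-6.5, 1.6, 25.2]
grip_width: 0.38
```

```bash
python3 st.py
```

```text
15.05 q [-0.1108  0.4379  2.1487  1.0565  0.09    1.1205] tcp [0.5605 0.0243 0.1318] axis [ 0.4929  0.024  -0.8698] y [-0.5522 -0.7639 -0.3339] F_tool [-25.1011  -6.0017  -3.7662] T_tool [-0.4536  0.143  -1.6984] w 36.10499539574433
```

Request:
carry_out(
  rows=[
    [0,0,0,0],
    [0,0,0,0],
    [-20,0,0,0],
    [-55,0,0,-0.1],
    [-75,0,0,-0.24],
    [-75,0,0,-0.38],
    [-75,0,0,-0.52],
    [-75,0,0,-0.64],
  ],
  fingers=0.3,
)

```text
t: 15.85
tool_pos: [0.5223, 0.0223, 0.1947]
tcp_rot: [[0.488, -0.035, -0.872], [0.024, -0.998, 0.053], [-0.873, -0.047, -0.486]]
contact_force: [0.4, -0.6, 0.4]
grip_width: 0.65
```

```bash
python3 st.py;python3 av.py; python3 -c "
from h import *
print(rel([.5528,.1125,.136],.07))"
```

```text
15.85 q [-0.1262  0.2745  2.166   0.4112  0.2145  1.1108] tcp [0.5223 0.0223 0.1947] axis [ 0.488   0.0238 -0.8725] y [-0.0348 -0.9983 -0.0467] F_tool [-0.1383  0.5792 -0.5494] T_tool [ 0.0431 -0.2354 -0.022 ] w 61.78023628327833
start [np.float64(74.41), np.float64(74.12), np.float64(74.02)]
[np.float64(70.39), np.float64(70.3), np.float64(73.64)]
[np.float64(69.81), np.float64(70.01), np.float64(74.88)]
[np.float64(70.15), np.float64(69.89), np.float64(73.75)]
[np.float64(70.22), np.float64(70.11), np.float64(74.23)]
[  2.8448 -88.3227   8.4151]
```

key_2 reads 70.1 mm as well, so it is home. On to key_3.

Request:
carry_out(
  rows=[
    [0,-30,3,-0.12],
    [0,-60,8,-0.25],
    [0,-88,8,-0.38],
    [0,-88,8,-0.5],
    [0,-88,8,-0.62],
    [0,-88,8,-0.75],
    [0,-88,8,-0.75],
  ],
)

```text
t: 16.75
tool_pos: [0.519, 0.1107, 0.1947]
tcp_rot: [[0.487, 0.565, -0.666], [0.024, -0.771, -0.636], [-0.873, 0.294, -0.389]]
contact_force: [0.0, 0.2, 1.5]
grip_width: 0.652
```

```bash
python3 st.py; python3 -c "
from h import *
print(rel([.5528,.1125,.136]))"
```

```text
16.75 q [ 0.0971  0.2872  2.1439 -0.1162  0.2025  1.0795] tcp [0.519  0.1107 0.1947] axis [ 0.4874  0.0241 -0.8728] y [ 0.5647 -0.7711  0.2941] F_tool [-1.2623  0.3045 -0.706 ] T_tool [-0.0179 -0.1349 -0.1265] w 61.97190936530843
[72.7714  0.4585 -0.778 ]
```

Request:
carry_out(
  rows=[
    [0,0,0,-0.14],
    [0,0,0,-0.28],
    [0,0,0,-0.42],
    [20,0,0,-0.55],
    [45,0,0,-0.6],
    [60,0,0,-0.6],
    [65,0,0,-0.6],
    [65,0,0,-0.6],
  ],
)

```text
t: 17.55
tool_pos: [0.5508, 0.112, 0.1372]
tcp_rot: [[0.486, 0.842, -0.235], [0.024, -0.282, -0.959], [-0.873, 0.461, -0.157]]
contact_force: [-0.4, 0.1, 0.1]
grip_width: 0.649
```

Request:
carry_out(
  rows=[
    [0,0,0,0],
    [0,0,0,0],
    [0,0,0,0],
    [0,0,0,0],
  ],
  fingers=-1,
  newtons=25,
)

```text
t: 17.95
tool_pos: [0.551, 0.1122, 0.1387]
tcp_rot: [[0.489, 0.841, -0.23], [0.024, -0.277, -0.961], [-0.872, 0.464, -0.156]]
contact_force: [1.5, -0.5, 1.1]
grip_width: 0.384
```

Request:
carry_out(
  rows=[
    [0.3,0,0,0.07],
    [0.6,0,0,0.14],
    [0.8,0,0,0.18],
  ],
)

```text
t: 18.25
tool_pos: [0.552, 0.1124, 0.1385]
tcp_rot: [[0.49, 0.785, -0.378], [0.025, -0.446, -0.894], [-0.871, 0.429, -0.238]]
contact_force: [-0.1, 1.7, 6.6]
grip_width: 0.381
```

```bash
python3 st.py
```

```text
18.25 q [ 0.0935  0.4288  2.1317 -0.3021  0.0715  0.8458] tcp [0.552  0.1124 0.1385] axis [ 0.4904  0.0246 -0.8712] y [ 0.7851 -0.4465  0.4293] F_tool [-5.7256  1.9897 -3.0299] T_tool [-0.2321  0.3523  0.0934] w 36.21478610849321
```

Request:
carry_out(
  rows=[
    [0.3,0,0,0.06],
    [0.5,0,0,0.12],
  ],
)

```text
t: 18.45
tool_pos: [0.553, 0.1127, 0.1388]
tcp_rot: [[0.493, 0.734, -0.468], [0.025, -0.55, -0.835], [-0.87, 0.399, -0.289]]
contact_force: [3.8, 3.5, 8.1]
grip_width: 0.38
```

```bash
python3 st.py
```

```text
18.45 q [ 0.0937  0.4295  2.1306 -0.306   0.0694  0.9688] tcp [0.553  0.1127 0.1388] axis [ 0.4925  0.0253 -0.8699] y [ 0.7338 -0.5495  0.3995] F_tool [-5.0928  4.131  -7.0067] T_tool [-0.5184  1.3581  0.5572] w 36.1284277200594
```

Torque jumped to 0.52 N m at 0.3 rad, where the other two read 0.13–0.2 N m. key_3 binds, so I'll stop and back it out.

Request:
carry_out(
  rows=[
    [-0.5,0,0,-0.12],
    [-1.0,0,0,-0.24],
    [-1.5,0,0,-0.36],
    [-2.1,0,0,-0.48],
    [-2.6,0,0,-0.6],
  ],
  newtons=35,
)

```text
t: 18.95
tool_pos: [0.5519, 0.1124, 0.1407]
tcp_rot: [[0.492, 0.87, 0.033], [0.025, 0.024, -0.999], [-0.87, 0.493, -0.01]]
contact_force: [6.3, 0.8, -0.6]
grip_width: 0.375
```

```bash
python3 st.py
```

```text
18.95 q [ 0.0932  0.4246  2.1312 -0.2874  0.074   0.3439] tcp [0.5519 0.1124 0.1407] axis [ 0.4921  0.025  -0.8702] y [0.8699 0.0239 0.4927] F_tool [ 3.6813  5.2276 -0.614 ] T_tool [-0.0023 -0.0666  1.3329] w 35.61023267531068
```

Request:
carry_out(
  rows=[
    [-0.5,0,0,-0.12],
    [-1.0,0,0,-0.24],
    [-1.5,0,0,-0.36],
    [-2.1,0,0,-0.48],
    [-2.8,0,0,-0.62],
  ],
)

```text
t: 19.45
tool_pos: [0.5509, 0.1125, 0.1434]
tcp_rot: [[0.493, 0.688, 0.532], [0.025, 0.6, -0.799], [-0.87, 0.408, 0.278]]
contact_force: [5.6, 2.0, 1.5]
grip_width: 0.376
```

```bash
python3 st.py
```

```text
19.45 q [ 0.0937  0.4185  2.1317 -0.2701  0.0784 -0.2933] tcp [0.5509 0.1125 0.1434] axis [ 0.493   0.0253 -0.8697] y [0.6882 0.6003 0.4076] F_tool [1.4798 5.688  1.7839] T_tool [-0.0016 -0.4959  1.476 ] w 35.68493198812852
```

Request:
carry_out(
  rows=[
    [-2,0,0,0],
    [-4,0,0,0],
    [-7,0,0,0],
  ],
)

```text
t: 19.75
tool_pos: [0.5471, 0.1123, 0.1492]
tcp_rot: [[0.492, 0.691, 0.529], [0.025, 0.596, -0.802], [-0.87, 0.408, 0.276]]
contact_force: [5.8, 1.1, -1.2]
grip_width: 0.375
```

```bash
python3 st.py
```

```text
19.75 q [ 0.094   0.4035  2.1342 -0.2346  0.0916 -0.3238] tcp [0.5471 0.1123 0.1492] axis [ 0.492   0.025  -0.8702] y [0.6913 0.5964 0.408 ] F_tool [3.9697 4.1636 1.8436] T_tool [-0.0019 -0.4462  1.2093] w 35.62522024317817
```

It comes freely. Drawing it straight out along the axis.

Request:
carry_out(
  rows=[
    [-10,0,0,0],
    [-22,0,0,0],
    [-34,0,0,0],
    [-46,0,0,0],
    [-58,0,0,0],
    [-70,0,0,0],
    [-82,0,0,0],
    [-90,0,0,0],
  ],
)

```text
t: 20.55
tool_pos: [0.5009, 0.1097, 0.2275]
tcp_rot: [[0.488, 0.693, 0.53], [0.024, 0.597, -0.802], [-0.872, 0.404, 0.275]]
contact_force: [-0.4, 0.5, -1.2]
grip_width: 0.378
```

```bash
python3 st.py; python3 - <<'E'
from h import *
im,d=snap('scene');t,_=snap('top')
a=cv2.resize(im[130:280,230:380],(400,400));b=cv2.resize(t[140:290,180:330],(400,400))
cv2.imwrite('pics/c4.png',cv2.cvtColor(np.hstack([a,b]),cv2.COLOR_RGB2BGR))
E
```

```text
20.55 q [ 0.0992  0.2064  2.1403 -0.0867  0.2857 -0.47  ] tcp [0.5009 0.1097 0.2275] axis [ 0.4882  0.0241 -0.8724] y [0.6931 0.5968 0.4043] F_tool [ 0.9265 -0.4775 -0.8965] T_tool [-0.0281  0.1416 -0.2078] w 35.941563326383886
```

View pics/c4.png

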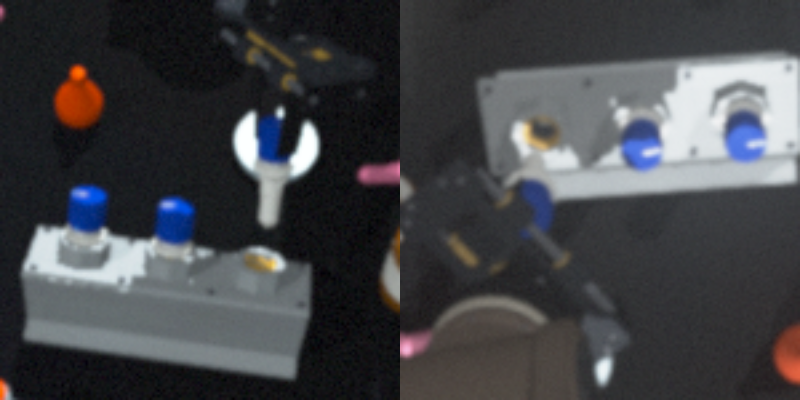

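key_3 is out and held, nose visible at crop (268,215) and its nut empty, while keys 1 and 2 sit home. Next I'll measure the tip in the hand and compute the moves to the beaker.

```bash
python3 - <<'E'
from h import *
from kin import ik,fk,p
o=manip.get_obs();R=o['tcp_rot'];T=o['tool_pos']
for n in('scene','top'):
    im,d=snap(n);P=cloud(n,d);X=(P.reshape(-1,3)-T)@R*1e3;X=X[(d>0).ravel()]
    k=(X[:,0]>10)&(X[:,0]<125)&(np.hypot(X[:,1],X[:,2])<28);X=X[k]
    print(n,len(X),'max s',np.sort(X[:,0])[-8:])
    for a in range(20,110,10):
        s=X[(X[:,0]>=a)&(X[:,0]<a+10)]
        if len(s):print(a,len(s),'y',s[:,1].min(),s[:,1].max(),'z',s[:,2].min(),s[:,2].max())
a=R[:,0]
q=list(o['joints'][:5])
for h in (.16,.08,.04,0):
    tip=np.array([.4739,-.313,.010+h]);X=tip-a*.098
    q,r=ik(X,a,np.array(q));print(h,X,q,r)
E
```

```text
scene 278 max s [91.7864 92.6275 93.1344 93.7704 96.0636 98.3512 98.6999 98.7099]
20 43 y -11.741749197886387 21.80114983848255 z -19.72166329314932 18.429475092757144
30 51 y -14.566529713362575 21.81453817478803 z -17.346957424048394 20.336414114378794
40 27 y -6.46113924813745 16.645823114127943 z -11.49544305553466 13.067751306955286
50 27 y 0.9176793322965302 14.532312807925734 z -8.51859324037378 10.5666019888654
60 24 y -5.797156575213025 13.361583171842616 z -10.940293608529 8.138359894491916
70 22 y -1.6037071903381468 11.874272792351855 z -11.02223852330582 6.227891928756831
80 24 y -3.482542470963777 13.869406577790627 z -13.554592248069719 6.051636144786936
90 15 y 0.25926193921850393 12.372426430543708 z -6.996178010116412 6.1324360546846055
top 156 max s [91.2779 91.3665 92.375  92.6464 92.7765 93.6678 93.9172 94.5403]
20 14 y -11.32570081005523 18.339403056575854 z -11.261124945194883 15.54629085445678
30 64 y -18.35802604419539 20.06296083772548 z -10.221440279985089 17.791592583885613
50 3 y 7.49573799974154 10.334704237562558 z 3.2744861974124206 6.595956807142469
60 6 y 2.2539788093575592 11.427918176515703 z -2.520636145519294 7.542698127797116
70 17 y -2.7245028650024525 10.981528754751947 z -8.685894246783782 5.685549865420721
80 13 y -1.438676547204745 11.077316618589668 z -6.988392383358703 4.956105946354123
90 8 y -0.2940261262515593 11.175849125525584 z -7.0891224345956685 4.569493929946975
0.16 [ 0.426  -0.3154  0.2554] [-0.9708  0.236   1.9976  0.6675  0.7399] 1.5015766408055242e-12
0.08 [ 0.426  -0.3154  0.1754] [-0.9708  0.3617  2.0936  0.8671  0.5793] 8.520462113636995e-11
0.04 [ 0.426  -0.3154  0.1354] [-0.9709  0.4357  2.1315  1.0161  0.5132] 1.942890293094024e-15
0 [ 0.426  -0.3154  0.0954] [-0.9709  0.5162  2.1619  1.2034  0.4637] 2.609024107869118e-14
```

Request:
carry_out(
  rows=[
    [-14,6.5,4.5,0.1],
    [-35,16,11,0.25],
    [-57,26,18,0.39],
    [-57,26,18,0.53],
    [-57,26,18,0.67],
    [-57,26,18,0.81],
    [-57,26,18,0.95],
    [-57,26,18,1.09],
  ],
)

```text
t: 21.55
tool_pos: [0.5013, 0.1094, 0.2909]
tcp_rot: [[0.487, 0.789, -0.374], [0.024, -0.44, -0.898], [-0.873, 0.428, -0.233]]
contact_force: [-0.5, -0.1, -0.6]
grip_width: 0.372
```

Request:
carry_out(
  rows=[
    [0,0,0,0.14],
    [0,0,0,0.28],
    [0,0,0,0.42],
    [0,0,0,0.56],
    [0,0,0,0.7],
    [0,0,0,0.84],
    [0,0,0,0.98],
    [0,0,0,1.12],
  ],
)

```text
t: 22.35
tool_pos: [0.5013, 0.1094, 0.2908]
tcp_rot: [[0.487, 0.007, -0.874], [0.024, -1.0, 0.005], [-0.873, -0.023, -0.487]]
contact_force: [1.1, -0.4, -1.0]
grip_width: 0.377
```

```bash
cat > tb.py <<'E'
from h import *
import sys
o=manip.get_obs();R=o['tcp_rot'];a=R[:,0]
for h in map(float,sys.argv[1:]):
    tip=np.array([.4739,-.313,.010+h]);X=tip-a*.097+[-.001,.002,0]
    print(h,'shift',R.T@(X-o['tool_pos'])*1e3)
E
python3 st.py; python3 tb.py .16 .1
```

```text
22.35 q [ 0.0983  0.1127  2.0458 -0.0526  0.4753  1.7088] tcp [0.5013 0.1094 0.2908] axis [ 0.4867  0.0238 -0.8733] y [ 0.0069 -0.9997 -0.0234] F_tool [ 1.3778  0.4037 -0.4314] T_tool [ 0.0847 -0.3787 -0.0317] w 35.80034033117068
0.16 shift [-15.3082 422.9236  81.3959]
0.1 shift [ 37.088  424.3274 110.5964]
```

Request:
carry_out(
  rows=[
    [-15,423,81,0],
    [-15,423,81,0],
    [-15,423,81,0],
    [-15,423,81,0],
    [-15,423,81,0],
    [-15,423,81,0],
    [-15,423,81,0],
    [-15,423,81,0],
  ],
)

```text
t: 23.15
tool_pos: [0.4364, -0.2651, 0.2599]
tcp_rot: [[0.488, 0.011, -0.873], [0.024, -1.0, 0.0], [-0.873, -0.021, -0.488]]
contact_force: [1.7, 0.2, -0.6]
grip_width: 0.378
```

```bash
python3 st.py; python3 tb.py .16 .1
```

```text
23.15 q [-0.8782  0.1898  2.0475  0.6583  0.6923  0.2161] tcp [ 0.4364 -0.2651  0.2599] axis [ 0.4875  0.024  -0.8728] y [ 0.0115 -0.9997 -0.021 ] F_tool [ 1.3706 -0.1378 -1.2119] T_tool [ 0.0256 -0.2822 -0.052 ] w 35.93484697068199
0.16 shift [-1.8107 48.2383 11.9742]
0.1 shift [50.5561 49.5005 41.2338]
```

Request:
carry_out(
  rows=[
    [-2,40,10,0],
    [-2,48,12,0],
    [20,49,24,0],
    [42,49,36,0],
    [51,49,41,0],
    [51,49,41,0],
    [51,49,41,0],
  ],
)

```text
t: 23.85
tool_pos: [0.4271, -0.3103, 0.195]
tcp_rot: [[0.487, 0.012, -0.873], [0.025, -1.0, -0.0], [-0.873, -0.021, -0.488]]
contact_force: [1.0, 0.2, -0.8]
grip_width: 0.373
```

```bash
python3 st.py; python3 tb.py .1 0; python3 - <<'E'
from h import *
o=manip.get_obs();R=o['tcp_rot'];T=o['tool_pos']
pics=[]
for n in('scene','top'):
    im,d=snap(n);P=cloud(n,d)
    W=P.reshape(-1,3)[(d>0).ravel()];X=(W-T)@R*1e3
    k=(X[:,0]>60)&(X[:,0]<104)&(np.hypot(X[:,1],X[:,2])<20);Y=X[k]
    if len(Y): print(n,len(Y),'s',np.sort(Y[:,0])[-4:],'y',np.percentile(Y[:,1],[3,97]),'z',np.percentile(Y[:,2],[3,97]))
    hsv=cv2.cvtColor(im,cv2.COLOR_RGB2HSV);r=((cv2.inRange(hsv,(0,150,60),(6,255,255))|cv2.inRange(hsv,(174,150,60),(180,255,255)))>0)&(d>0)
    Q=P[r];Q=Q[(Q[:,2]>.064)&(np.hypot(Q[:,0]-.45,Q[:,1]+.314)<.06)]
    # circle fit of rim points
    A=np.c_[2*Q[:,:2],np.ones(len(Q))];s=np.linalg.lstsq(A,(Q[:,:2]**2).sum(1),rcond=None)[0]
    print(n,'rim',len(Q),s[:2],np.sqrt(s[2]+s[:2]@s[:2]),Q.min(0),Q.max(0))
    u,v=proj(n,[.45,-.314,.1])[0].astype(int);pics.append(cv2.resize(im[v-45:v+45,u-45:u+45],(400,400),interpolation=cv2.INTER_CUBIC))
cv2.imwrite('pics/c5.png',cv2.cvtColor(np.hstack(pics),cv2.COLOR_RGB2BGR))
E
```

```text
23.85 q [-0.9613  0.3246  2.0777  0.8062  0.6105 -0.0415] tcp [ 0.4271 -0.3103  0.195 ] axis [ 0.4874  0.0245 -0.8728] y [ 0.0124 -0.9997 -0.0212] F_tool [ 1.2009 -0.218  -0.4646] T_tool [ 0.0272 -0.3451  0.0362] w 35.45108259914209
0.1 shift [-0.47    3.0264  1.497 ]
0.0 shift [86.8146  5.1458 50.2505]
scene 83 s [ 97.721   98.3618  99.0384 100.3702] y [-7.0025 11.4841] z [-13.8781  -1.8444]
scene rim 116 [ 0.4518 -0.3145] 0.03674551605822508 [ 0.4126 -0.3541  0.0641] [ 0.4907 -0.2746  0.0762]
top 68 s [93.8521 94.0503 95.3232 95.3989] y [-8.4836  7.6037] z [-10.1707   0.3959]
top rim 111 [ 0.4495 -0.3136] 0.036769524012299694 [ 0.4115 -0.3456  0.0647] [ 0.4874 -0.2754  0.1902]
```

View pics/c5.png

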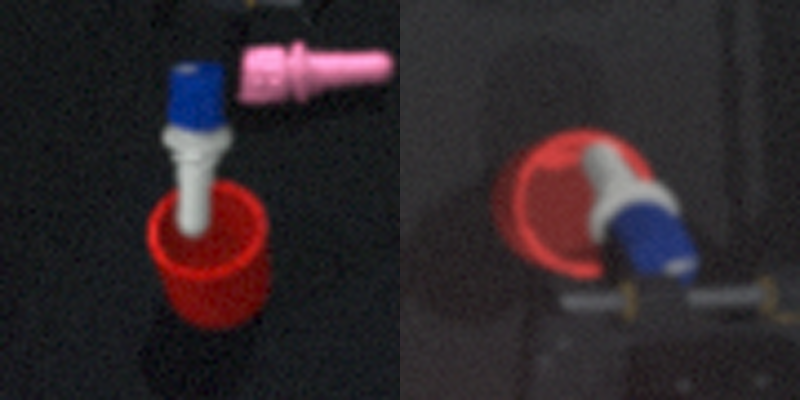

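The tip points into the beaker's mouth (scene crop (193,228)). It needs about −1.5 mm x and −4 mm y, then I lower it in stages watching the force.

Request:
carry_out(
  rows=[
    [-1,4,1,0],
    [13,4.5,9,0],
    [26,4.8,16,0],
    [39,5,23,0],
    [51,5.3,30,0],
    [51,5.3,30,0],
  ],
)

```text
t: 24.55
tool_pos: [0.4254, -0.3146, 0.135]
tcp_rot: [[0.487, 0.012, -0.873], [0.025, -1.0, 0.0], [-0.873, -0.022, -0.487]]
contact_force: [0.2, 0.4, -0.3]
grip_width: 0.376
```

```bash
python3 st.py
```

```text
24.55 q [-0.9701  0.4355  2.1326  1.0125  0.5125 -0.2922] tcp [ 0.4254 -0.3146  0.135 ] axis [ 0.487  0.025 -0.873] y [ 0.0119 -0.9997 -0.022 ] F_tool [ 0.3646 -0.3441 -0.0101] T_tool [-0.0507 -0.3742  0.0136] w 35.75784229717568
```

Request:
carry_out(
  rows=[
    [9,0.2,5,0],
    [18,0.4,10,0],
    [26,0.6,14.6,0],
    [26,0.6,14.6,0],
  ],
)

```text
t: 24.95
tool_pos: [0.4257, -0.3148, 0.1061]
tcp_rot: [[0.488, 0.012, -0.873], [0.024, -1.0, -0.0], [-0.873, -0.021, -0.488]]
contact_force: [-0.9, 1.3, -1.1]
grip_width: 0.373
```

```bash
python3 st.py
```

```text
24.95 q [-0.9699  0.4932  2.1554  1.1474  0.474  -0.4451] tcp [ 0.4257 -0.3148  0.1061] axis [ 0.4879  0.0242 -0.8726] y [ 0.012  -0.9997 -0.021 ] F_tool [ 0.5511 -1.2762  1.2768] T_tool [-0.0042 -0.4099 -0.0402] w 35.479127721511944
```

Request:
carry_out(
  rows=[
    [2,0,1,0],
    [4,0,2,0],
    [6,0.1,3.4,0],
    [6,0.1,3.4,0],
  ],
)

```text
t: 25.35
tool_pos: [0.4256, -0.3146, 0.0991]
tcp_rot: [[0.488, 0.012, -0.873], [0.024, -1.0, -0.0], [-0.873, -0.021, -0.488]]
contact_force: [-0.1, -0.3, -0.2]
grip_width: 0.374
```

```bash
python3 st.py
```

```text
25.35 q [-0.9698  0.5074  2.161   1.1831  0.4659 -0.4853] tcp [ 0.4256 -0.3146  0.0991] axis [ 0.4878  0.024  -0.8726] y [ 0.0121 -0.9997 -0.0207] F_tool [0.0844 0.3101 0.1493] T_tool [-0.0331 -0.4512  0.0636] w 35.55835440361192
```

Tip is about 5 mm above the floor. Lowering in 1.5 mm steps.

Request:
carry_out(
  rows=[
    [1.3,0,0.7,0],
    [2.6,0,1.5,0],
    [2.6,0,1.5,0],
  ],
)

```text
t: 25.65
tool_pos: [0.4255, -0.3144, 0.0959]
tcp_rot: [[0.488, 0.012, -0.873], [0.024, -1.0, -0.0], [-0.873, -0.021, -0.488]]
contact_force: [-0.2, -0.5, -0.6]
grip_width: 0.379
```

```bash
python3 st.py | grep -o "F_tool.*"
```

```text
F_tool [0.3942 0.5051 0.4201] T_tool [ 0.03   -0.3996 -0.0188] w 36.00032695476564
```

Request:
carry_out(
  rows=[
    [0.9,0,0.5,0],
    [1.7,0,1,0],
    [1.7,0,1,0],
  ],
)

```text
t: 25.95
tool_pos: [0.4255, -0.3145, 0.0941]
tcp_rot: [[0.488, 0.012, -0.873], [0.024, -1.0, -0.0], [-0.873, -0.021, -0.488]]
contact_force: [0.3, -0.1, -0.3]
grip_width: 0.377
```

```bash
python3 st.py | grep -o "tcp.*"
```

```text
tcp [ 0.4255 -0.3145  0.0941] axis [ 0.4878  0.024  -0.8726] y [ 0.0121 -0.9997 -0.0208] F_tool [ 0.3988  0.1462 -0.1178] T_tool [ 0.0167 -0.2707  0.0405] w 35.85308519544539
```

Request:
carry_out(
  rows=[
    [0.9,0,0.5,0],
    [1.3,0,0.7,0],
    [1.3,0,0.7,0],
  ],
)

```text
t: 26.25
tool_pos: [0.4258, -0.3147, 0.0932]
tcp_rot: [[0.489, 0.012, -0.872], [0.023, -1.0, -0.001], [-0.872, -0.02, -0.489]]
contact_force: [-2.6, 0.0, 7.4]
grip_width: 0.378
```

```bash
python3 st.py | grep -o "tcp.*"
```

```text
tcp [ 0.4258 -0.3147  0.0932] axis [ 0.4888  0.0232 -0.8721] y [ 0.0119 -0.9997 -0.0199] F_tool [-7.7341 -0.1854 -1.3861] T_tool [0.0065 0.0395 0.0145] w 35.95159636315206
```

Request:
carry_out(
  rows=[
    [0.9,0,0.5,0],
    [0.9,0,0.5,0],
  ],
)

```text
t: 26.45
tool_pos: [0.4259, -0.3149, 0.0928]
tcp_rot: [[0.49, 0.012, -0.872], [0.023, -1.0, -0.001], [-0.872, -0.019, -0.49]]
contact_force: [-5.6, 1.1, 14.8]
grip_width: 0.373
```

```bash
python3 st.py | grep -o "tcp.*"
```

```text
tcp [ 0.4259 -0.3149  0.0928] axis [ 0.4896  0.0226 -0.8716] y [ 0.0118 -0.9997 -0.0193] F_tool [-15.5764  -1.4315  -2.3769] T_tool [ 0.0234  0.3086 -0.1279] w 35.44187561062071
```

Floor contact felt. I'll ease off 1 mm, open, and withdraw along the key's axis.

Request:
carry_out(
  rows=[
    [-1,0,-0.5,0],
    [-1,0,-0.5,0],
  ],
)

```text
t: 26.65
tool_pos: [0.4256, -0.3146, 0.0931]
tcp_rot: [[0.488, 0.012, -0.873], [0.024, -1.0, -0.001], [-0.872, -0.02, -0.489]]
contact_force: [-1.3, 0.1, 5.5]
grip_width: 0.371
```

Request:
carry_out(
  rows=[
    [0,0,0,0],
    [0,0,0,0],
    [0,0,0,0],
    [0,0,0,0],
    [-8,0,0,0],
    [-20,0,0,0],
    [-40,0,0,0],
    [-80,0,0,0],
  ],
  fingers=0.2,
)

```text
t: 27.45
tool_pos: [0.3861, -0.3157, 0.1616]
tcp_rot: [[0.486, 0.013, -0.874], [0.027, -1.0, 0.0], [-0.874, -0.024, -0.486]]
contact_force: [0.4, -0.4, 1.3]
grip_width: 0.599
```

Request:
carry_out(
  rows=[
    [-40,0,0,0],
    [-80,0,0,0],
    [-80,0,0,0],
  ],
)

```text
t: 27.75
tool_pos: [0.3466, -0.3193, 0.2359]
tcp_rot: [[0.49, 0.011, -0.872], [0.018, -1.0, -0.002], [-0.872, -0.015, -0.49]]
contact_force: [0.1, -0.1, -0.5]
grip_width: 0.596
```

```bash
python3 st.py; python3 av.py; python3 -c "
from h import *
im,d=snap('scene','end.png')
cv2.imwrite('pics/end.png',cv2.cvtColor(cv2.resize(im[60:320,130:480],None,fx=2.25,fy=2.25,interpolation=cv2.INTER_CUBIC),cv2.COLOR_RGB2BGR))"
```

```text
27.75 q [-1.1428  0.1967  2.1234  0.7254  0.7521 -0.1027] tcp [ 0.3466 -0.3193  0.2359] axis [ 0.4898  0.0184 -0.8717] y [ 0.0108 -0.9998 -0.0151] F_tool [0.4374 0.0688 0.1447] T_tool [-0.0095 -0.2654 -0.0079] w 56.58450405563854
start [np.float64(74.41), np.float64(74.12), np.float64(74.02)]
[np.float64(70.1), np.float64(70.21), np.float64(nan)]
[np.float64(69.77), np.float64(70.43), np.float64(nan)]
[np.float64(69.76), np.float64(70.48), np.float64(nan)]
[np.float64(69.66), np.float64(70.48), np.float64(nan)]
  return _methods._mean(a, axis=axis, dtype=dtype,
  ret = ret.dtype.type(ret / rcount)
```

View pics/end.png

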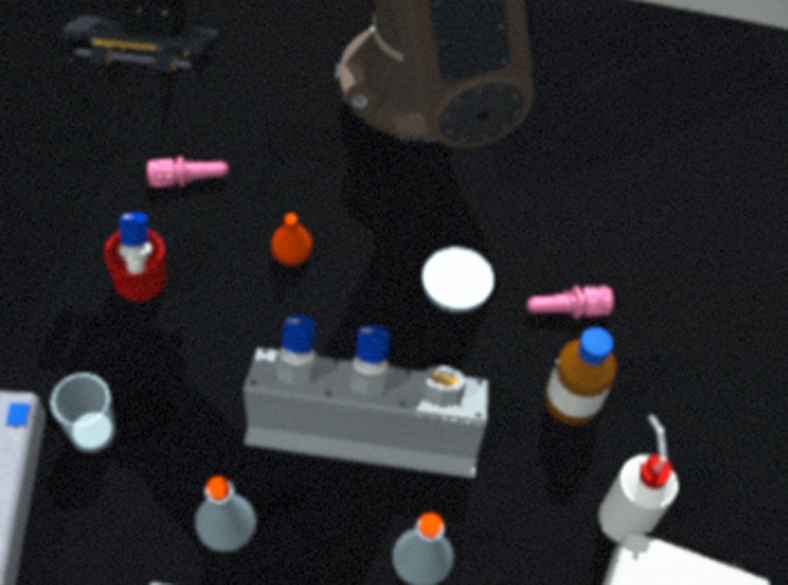

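The picture shows the reject key tip down in the upright red beaker (135,255), keys 1 and 2 home (298,345 and 372,355), nut 3 empty and the other glassware in place. The gripper is clear, so I'll hand in.

```bash
python3 -c "
from plant import manip
print(manip.finish_job())"
```

```text
the job is handed in; nothing more can be done
None
```

The job is handed in at about 28 s: key_1 and key_2 are screwed home, and key_3 bound and now stands in the red beaker. No verdict was reported.

- **Tilting the tool:** moves could not command a tilt. I tilted the gripper to 29.3° by pressing repeatedly against the outer reach limit, so it lined up with the nuts to within 1°.
- **key_1 and key_2:** both turned freely for about 1.1 rad at roughly 0.1–0.23 N m, then seated. Their knob tops dropped from about 74.3 mm to 70 mm above the plate, against 70 mm for fully home. In the last depth readings key_1 read about 69.8 mm and key_2 about 70.4 mm, which is within the noise.
- **key_3:** torque reached about 0.5 N m at 0.3 rad. I stopped there, backed it out 1.2 rad, drew it out along the axis, and lowered it into the beaker until it touched the floor at 8–15 N before letting go.
- **Final picture:** the beaker is upright with the key tip down and leaning in it. The glassware looks undisturbed and the gripper is clear of everything.

**Two departures:**
- **Joint 3:** it read 0.047–0.049 rad during the tilting, marginally below its stated 0.05 limit. This could count as passing its range.
- **Seating torque:** the final snugging of the free keys reached 0.45–0.5 N m for a moment against the seat.

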